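Scoop casting ingots into the weighing bowl

TASK

Weigh out a casting charge: with the scoop, take alloy ingots from the white tray and tip at least four of them gently, from low down, into the bowl on the balance, without leaning on the bowl or shifting it off the pan. Don't touch the ingots with the fingers and spill none: those not in the bowl stay in the tray. Finish with the empty scoop lying flat on the bench, right way up, and leave the other things on the bench where they are.

Things in the scene. Friction and masses are not known exactly. Their poses are not given: they have to be found in the camera images.
- scoop_grip (a point): Centre of the black handle of the metal hand scoop (about 120 g): where to hold it, firmly. Axes: x forward to the lip, y left, z up when it lies flat. The handle is a straight flat-sided bar, 100 mm long, 14 mm wide (y), 18 mm deep, rising backward at 40 degrees from the top of the pan's back wall. This point is 57 mm above the scoop's underside and 115 mm behind the lip
- scoop_lip (a point): Centre of the scoop's open front lip, at the level of its underside; axes as the scoop's. The last 8 mm of the floor thin to under 1 mm at the lip
- scoop_pan (a point): Centre of the scoop's flat-bottomed pan, 12 mm above its underside; axes as the scoop's. The pan is 70 mm long (x), 62 mm wide (y); back and side walls 24 mm high, the sides falling away to the lip over the front 33 mm; floor and walls 2 mm thick
- tray: White enamelled tray, fixed, holding the ingots. Origin: centre of its underside. Inner floor 180 mm (its x) by 100 mm (its y), 3 mm above the bench; walls flare outward at 20 degrees to a rim 29 mm above the bench, opening 199 x 119 mm, rim 7 mm wide beyond. The ingots start in the half towards its +x, the end farther from the robot; the nearer half is empty, with room for the scoop
- ing0: Casting-alloy ingot, a smooth plain metal cylinder 12 mm in diameter and 13 mm long, 12.5 g, that slides on metal at slopes of 10 to 15 degrees, lying on its side at the start (axis along its x), free to roll. Origin at its centre
- ing1: Casting-alloy ingot, a smooth plain metal cylinder 12 mm in diameter and 13 mm long, 12.5 g, that slides on metal at slopes of 10 to 15 degrees, standing on its end at the start (axis along its z). Origin at its centre
- ing2: Casting-alloy ingot, a smooth plain metal cylinder 12 mm in diameter and 13 mm long, 12.5 g, that slides on metal at slopes of 10 to 15 degrees, lying on its side at the start (axis along its x), free to roll. Origin at its centre
- ing3: Casting-alloy ingot, a smooth plain metal cylinder 12 mm in diameter and 13 mm long, 12.5 g, that slides on metal at slopes of 10 to 15 degrees, lying on its side at the start (axis along its x), free to roll. Origin at its centre
- ing4: Casting-alloy ingot, a smooth plain metal cylinder 12 mm in diameter and 13 mm long, 12.5 g, that slides on metal at slopes of 10 to 15 degrees, lying on its side at the start (axis along its x), free to roll. Origin at its centre
- ing5: Casting-alloy ingot, a smooth plain metal cylinder 12 mm in diameter and 13 mm long, 12.5 g, that slides on metal at slopes of 10 to 15 degrees, lying on its side at the start (axis along its x), free to roll. Origin at its centre
- ing6: Casting-alloy ingot, a smooth plain metal cylinder 12 mm in diameter and 13 mm long, 12.5 g, that slides on metal at slopes of 10 to 15 degrees, standing on its end at the start (axis along its z). Origin at its centre
- pan_top (a point): Centre of the top of the round pan (120 mm wide) of the white laboratory balance, 62 mm above the bench. The balance is fixed; its body, up to 55 mm high, is 165 mm wide (y) and reaches 75 mm beyond (x) and 153 mm in front (-x) of this point. Tray and balance stand one to the left and one to the right; which is where varies
- bowl_mid (a point): Middle of the steel weighing bowl that stands loose on the balance's pan: a round open bowl, 120 g, 36 mm high, inside 78 mm wide at the floor and 110 mm at the rim. This point is on its axis, 18 mm above its underside and 18 mm below its rim
- jaw_model: Plaster dental model, about 52 x 60 x 28 mm, bystander. Origin: centre of its underside
- beaker: Glass beaker, 64 mm wide, 75 mm high, bystander. Origin: centre of its underside
- dropper: Small white bottle, 32 mm wide, 65 mm high, bystander. Origin: centre of its underside
- wax_knife: Steel wax knife lying down, about 175 mm long along its x, 10 mm thick, bystander. Origin near its middle, on the bench
- brush: Small brush lying down, about 160 mm long along its x, 9 mm thick, bystander. Origin near its middle, on the bench
Things that resemble listed ones, but are neither listed nor needed, are in the scene too. What is shaped like the part that bears scoop_grip but purple is not meant.

How it is judged:
On the way:
1. at least one ingot rides in the held scoop, lifted clear of the tray (contact force between the fingers and scoop above 1 N and ((distance between ing0 and scoop_pan below 0.05 m and height (world z) of ing0 above 0.05 m) or (distance between ing1 and scoop_pan below 0.05 m and height (world z) of ing1 above 0.05 m) or (distance between ing2 and scoop_pan below 0.05 m and height (world z) of ing2 above 0.05 m) or (distance between ing3 and scoop_pan below 0.05 m and height (world z) of ing3 above 0.05 m) or (distance between ing4 and scoop_pan below 0.05 m and height (world z) of ing4 above 0.05 m) or (distance between ing5 and scoop_pan below 0.05 m and height (world z) of ing5 above 0.05 m) or (distance between ing6 and scoop_pan below 0.05 m and height (world z) of ing6 above 0.05 m))), for 0.2 s.
At the end, for the whole second after the job is handed in: At least four ingots lie in the bowl (within 50 mm of its middle), all others in the tray, all at rest; the bowl stands level on the pan, centred within 25 mm; the scoop lies empty, flat (within 7 degrees), right way up, on the bench itself, not in the tray (((distance between each of ing0, ing1, ing2, ing3 and bowl_mid below 0.05 m or distance between each of ing0, ing1, ing2, ing4 and bowl_mid below 0.05 m or distance between each of ing0, ing1, ing2, ing5 and bowl_mid below 0.05 m or distance between each of ing0, ing1, ing2, ing6 and bowl_mid below 0.05 m or distance between each of ing0, ing1, ing3, ing4 and bowl_mid below 0.05 m or distance between each of ing0, ing1, ing3, ing5 and bowl_mid below 0.05 m or distance between each of ing0, ing1, ing3, ing6 and bowl_mid below 0.05 m or distance between each of ing0, ing1, ing4, ing5 and bowl_mid below 0.05 m or distance between each of ing0, ing1, ing4, ing6 and bowl_mid below 0.05 m or distance between each of ing0, ing1, ing5, ing6 and bowl_mid below 0.05 m or distance between each of ing0, ing2, ing3, ing4 and bowl_mid below 0.05 m or distance between each of ing0, ing2, ing3, ing5 and bowl_mid below 0.05 m or distance between each of ing0, ing2, ing3, ing6 and bowl_mid below 0.05 m or distance between each of ing0, ing2, ing4, ing5 and bowl_mid below 0.05 m or distance between each of ing0, ing2, ing4, ing6 and bowl_mid below 0.05 m or distance between each of ing0, ing2, ing5, ing6 and bowl_mid below 0.05 m or distance between each of ing0, ing3, ing4, ing5 and bowl_mid below 0.05 m or distance between each of ing0, ing3, ing4, ing6 and bowl_mid below 0.05 m) or (distance between each of ing0, ing3, ing5, ing6 and bowl_mid below 0.05 m or distance between each of ing0, ing4, ing5, ing6 and bowl_mid below 0.05 m or distance between each of ing1, ing2, ing3, ing4 and bowl_mid below 0.05 m or distance between each of ing1, ing2, ing3, ing5 and bowl_mid below 0.05 m or distance between each of ing1, ing2, ing3, ing6 and bowl_mid below 0.05 m or distance between each of ing1, ing2, ing4, ing5 and bowl_mid below 0.05 m or distance between each of ing1, ing2, ing4, ing6 and bowl_mid below 0.05 m or distance between each of ing1, ing2, ing5, ing6 and bowl_mid below 0.05 m or distance between each of ing1, ing3, ing4, ing5 and bowl_mid below 0.05 m or distance between each of ing1, ing3, ing4, ing6 and bowl_mid below 0.05 m or distance between each of ing1, ing3, ing5, ing6 and bowl_mid below 0.05 m or distance between each of ing1, ing4, ing5, ing6 and bowl_mid below 0.05 m or distance between each of ing2, ing3, ing4, ing5 and bowl_mid below 0.05 m or distance between each of ing2, ing3, ing4, ing6 and bowl_mid below 0.05 m or distance between each of ing2, ing3, ing5, ing6 and bowl_mid below 0.05 m or distance between each of ing2, ing4, ing5, ing6 and bowl_mid below 0.05 m or distance between each of ing3, ing4, ing5, ing6 and bowl_mid below 0.05 m)) and (distance between ing0 and bowl_mid below 0.05 m or (x of ing0 in the frame of tray between -0.102 and 0.102 m and y of ing0 in the frame of tray between -0.062 and 0.062 m and z of ing0 in the frame of tray below 0.04 m)) and (distance between ing1 and bowl_mid below 0.05 m or (x of ing1 in the frame of tray between -0.102 and 0.102 m and y of ing1 in the frame of tray between -0.062 and 0.062 m and z of ing1 in the frame of tray below 0.04 m)) and (distance between ing2 and bowl_mid below 0.05 m or (x of ing2 in the frame of tray between -0.102 and 0.102 m and y of ing2 in the frame of tray between -0.062 and 0.062 m and z of ing2 in the frame of tray below 0.04 m)) and (distance between ing3 and bowl_mid below 0.05 m or (x of ing3 in the frame of tray between -0.102 and 0.102 m and y of ing3 in the frame of tray between -0.062 and 0.062 m and z of ing3 in the frame of tray below 0.04 m)) and (distance between ing4 and bowl_mid below 0.05 m or (x of ing4 in the frame of tray between -0.102 and 0.102 m and y of ing4 in the frame of tray between -0.062 and 0.062 m and z of ing4 in the frame of tray below 0.04 m)) and (distance between ing5 and bowl_mid below 0.05 m or (x of ing5 in the frame of tray between -0.102 and 0.102 m and y of ing5 in the frame of tray between -0.062 and 0.062 m and z of ing5 in the frame of tray below 0.04 m)) and (distance between ing6 and bowl_mid below 0.05 m or (x of ing6 in the frame of tray between -0.102 and 0.102 m and y of ing6 in the frame of tray between -0.062 and 0.062 m and z of ing6 in the frame of tray below 0.04 m)) and linear speed of each of ing0, ing1, ing2, ing3, ing4, ing5, ing6 below 0.03 m/s and horizontal distance between bowl_mid and pan_top below 0.025 m and angle between bowl_mid's own z axis and vertical below 0.08 rad and height (world z) of bowl_mid above 0.074 m and angle between scoop_lip's own z axis and vertical below 0.12 rad and height (world z) of scoop_lip below 0.01 m and horizontal distance between scoop_pan and tray above 0.085 m); the robot touches nothing.
It fails at once if the fingers touch an ingot (contact force between the fingers and ing0 above 0.5 N or contact force between the fingers and ing1 above 0.5 N or contact force between the fingers and ing2 above 0.5 N or contact force between the fingers and ing3 above 0.5 N or contact force between the fingers and ing4 above 0.5 N or contact force between the fingers and ing5 above 0.5 N or contact force between the fingers and ing6 above 0.5 N).
It fails at once if an ingot falls fast into or beside the bowl (over 1.6 m/s, as from over 130 mm up) ((linear speed of ing0 above 1.6 m/s and horizontal distance between ing0 and bowl_mid below 0.075 m) or (linear speed of ing1 above 1.6 m/s and horizontal distance between ing1 and bowl_mid below 0.075 m) or (linear speed of ing2 above 1.6 m/s and horizontal distance between ing2 and bowl_mid below 0.075 m) or (linear speed of ing3 above 1.6 m/s and horizontal distance between ing3 and bowl_mid below 0.075 m) or (linear speed of ing4 above 1.6 m/s and horizontal distance between ing4 and bowl_mid below 0.075 m) or (linear speed of ing5 above 1.6 m/s and horizontal distance between ing5 and bowl_mid below 0.075 m) or (linear speed of ing6 above 1.6 m/s and horizontal distance between ing6 and bowl_mid below 0.075 m)).
It fails at once if the scoop or the gripper leans on the bowl (over 15 N) (contact force between any of scoop, the arm, the fingers and bowl above 15 N).
It fails at once if a bystander (jaw model, beaker, dropper bottle, wax knife or brush) is moved over 30 mm (distance of any of jaw_model, beaker, dropper, wax_knife, brush from where it was at the start of the episode above 0.03 m).
It also fails if it takes over 72 s, if anything falls off the work surface, if the arm or the gripper's body presses on something with over 40 N, if the wrist force passes 120 N, or if a joint passes its speed limit or range.

ROBOT

A 6-joint arm with a two-finger parallel gripper is mounted at the origin on the work surface. World frame = base frame: x ahead of the robot, y to its left, z up, the work surface at z = 0. Lengths are in m, angles in rad, forces in N, time in s.
With the tool pointing down it reaches from about 0.35 to 0.775 m from the base axis. Payload 7.3 kg.
Tool frame: the origin (TCP) lies on the centre line of the jaws, within the pads' length; the fingertips stand 25 mm ahead of it and the grasp point (between the pads) lies 6 mm ahead of it; z points along the fingers, y is the line along which they close (so a half turn about z gives the same grasp; the last joint's range is limited). The gripper opens to 92 mm and grips with 3 to 60 N. Pads are 19 mm wide; open, the fingers measure 130 mm over their backs; the gripper's body (75 mm by 190 mm) begins 47 mm behind the grasp point.
Start: joints at [-1.287, 0.342, 1.524, -0, 1.275, -0.146], TCP at [0.219, -0.477, 0.252] pointing down, gripper open.
Joint ranges: [-2.53, 2.53], [-0.77, 2.02], [0.04, 2.7], [-1, 4.14], [0.28, 2.66], [-3.11, 3.11]. Speed limits (rad/s): [2.57, 2.57, 3.14, 3.14, 3.14, 3.14].

INTERFACE

Orientations are given as [roll, pitch, yaw] about the fixed x, y, z axes, in that order (R = Rz(yaw) Ry(pitch) Rx(roll)).
In Python, from cell import status, read_camera, camera_info, ticket, models gives the robot as it stands.
- The arm moves only by the tool send_rows, never from a script. Its argument "plan" is a list of rows, each an object with "offset": the shift along the tool's x, y, z in mm, a list of three; "yaw": the turn about the tool's z in rad. In form: [{"offset": [dx, dy, dz], "yaw": yaw}, ...]. A call has 1 to 20 rows; each row shifts and turns the commanded pose from where the row before left it, along the tool's axes as they then stand; what a row does not reach is not made up. A row lasts 1/10 s, in which the tool goes at most 50 mm and 8.59 degrees, less where a joint would pass 70% of its speed; a pose out of reach is approached as far as the arm can. A call is refused whole if a number of a shift passes 50 or a number of a turn 0.15, either way. A call with a gripper value outside its range is refused whole. "hand" is the closure, from 0 (fully open) to 1 (shut), set as the call begins (left out, the last holds). The fingers move at their own pace and stop on an object; "squeeze" is the grip in N (left out, the last holds). Time passes only in rows, so rows that do not move let the fingers close. It gives the time, the measured TCP pose, the force, the opening and the grip force at its end, in the units of the state.
- status.observe(): the state, without advancing time (a new reading comes with each control period).
- read_camera(name): name is "scene" or "top" or "wrist"; returns the picture (400x640x3 uint8, red, green, blue); there is no depth.
- camera_info(name): a dict with "vfov" (degrees; the focal length in pixels is half the picture's height over the tangent of half this angle, whatever the lens; pixels are square), "cx", "cy" (the principal point, pixels), "origin" and "attitude" of the camera in the world. Camera axes: x right, y down, z forward; pixel columns grow to the right and rows downward; lengths in m; the calibration is good to about 2 mm. A picture is of the moment at which its call begins: read the wrist's pose just before it. camera_info takes no time and is no camera call; for the wrist camera it gives the pose at the moment of the call.
- ticket.hand_in(): hands the job in; it is judged then, once.
Trained networks look in the newest picture that a camera, given by its name, has taken for a name from the list of things; names that differ only in an ending like _2 or _b are one class to them, and where a whole thing is asked for, a point or a joint stands for the part that bears it (a point fixed in the world has none). Each returns a list of dicts, best first, with "conf" (0 to 1); they miss things now and then, are a little off and sometimes report something else, mostly with a low value. They report only what shows in the picture. A call takes as long as a camera call. They do not tell look-alikes from the thing itself.
- models.regions_of(camera, label): "mask" (400x640 bool, what is visible of it) and "extent" ([left, top, right, bottom] in pixels, round what is visible of it).
The state is a dict: "time": time; "qpos": joint angles; "qvel": joint speeds; "joint_efforts": joint torques, N m; "tool_pos": TCP position; "tool_rot": TCP orientation; "contact_force": force on the tool from outside, world axes, zero at the start; "torque": the same for the moment, N m; "opening": finger opening in m; "grip_force": force on a finger pad.
Only numpy, scipy, OpenCV 4.12 (cv2) and the standard library are available. Lean on these libraries where they do the work, as an engineer would, in place of code of your own. Each camera call takes 0.05 s, during which the arm holds its last target. There are 200 camera calls.

## Working session

There is one attempt and no reset: what is moved stays moved. The work goes in short steps, Python scripts to look and compute and a tool call to move; the robot and the scene stay as the last step left them, time stands still between calls to the robot, and variables do not carry over. Pictures are saved under pics/ and viewed, at most 10 in all, crops included, and the job is handed in when it is done.

Besides the shell and the picture viewer there is one more tool, called after "Call:" as name([rows], argument=value, ...), one row to a line, values as JSON. send_rows: Moves the arm, as the interface text tells. Its arguments: {"type":"object","properties":{"plan":{"type":"array"},"hand":{"type":"number"},"squeeze":{"type":"number"}},"required":["plan"]}

```bash
mkdir -p pics; ls
cat > h.py <<'E'
import numpy as np, cv2
from cell import status, read_camera, camera_info, ticket, models
def save(n,img): cv2.imwrite('pics/'+n+'.png',img[:,:,::-1])
def cam(n):
    i=camera_info(n); f=200/np.tan(np.radians(i['vfov'])/2); return i,f
from scipy.spatial.transform import Rotation as R
def att(a):
    a=np.array(a,float)
    if a.shape==(3,3): return a
    return R.from_euler('xyz',a).as_matrix() if a.size==3 else R.from_quat(a).as_matrix()
def ray(n,u,v,z,i=None):
    i=i or camera_info(n); f=200/np.tan(np.radians(i['vfov'])/2)
    d=att(i['attitude'])@np.array([(u-i['cx'])/f,(v-i['cy'])/f,1]); o=np.array(i['origin'])
    return o+d*(z-o[2])/d[2]
def proj(n,p,i=None):
    i=i or camera_info(n); f=200/np.tan(np.radians(i['vfov'])/2)
    q=att(i['attitude']).T@(np.array(p)-np.array(i['origin'])); return np.array([i['cx']+f*q[0]/q[2],i['cy']+f*q[1]/q[2]])
E
python3 - <<'E'
from h import *
for n in('top','scene','wrist'):
    print(n,camera_info(n)); save(n+'0',read_camera(n))
for n in('top','scene'):
  for l in('scoop_grip','scoop_pan','tray','ing0','ing1','bowl_mid','pan_top','jaw_model','beaker','dropper','wax_knife','brush'):
    try:
        for r in models.regions_of(n,l)[:8]:
            ys,xs=np.nonzero(r['mask']); print(n,l,round(r['conf'],2),[round(float(e)) for e in r['extent']],round(xs.mean(),1),round(ys.mean(),1),len(xs))
    except Exception as e: print(n,l,e)
print(status.observe())
E
```

```text
pics
top {'vfov': 56.13542622812316, 'cx': 321.79712810327504, 'cy': 201.88698875971735, 'origin': array([0.39846514, 0.00202664, 0.87200392]), 'attitude': array([-2.98378823e+00,  4.84057770e-04, -1.54600623e+00])}
scene {'vfov': 49.9476111273696, 'cx': 325.2271593961528, 'cy': 196.58933154203885, 'origin': array([ 0.9221893 , -0.79166206,  0.79609213]), 'attitude': array([-2.2469352 ,  0.02167999,  0.46935858])}
wrist {'vfov': 66.76514654736367, 'cx': 319.79330006256566, 'cy': 203.0058002887776, 'origin': array([ 0.2876472 , -0.44497134,  0.38280121]), 'attitude': array([ 2.85727041e+00,  1.93477739e-03, -1.14198328e+00])}
top scoop_grip 0.73 [314, 163, 341, 224] 327.6 184.1 979
top scoop_grip 0.6 [372, 282, 445, 348] 400.5 308.3 1352
top scoop_grip 0.56 [189, 292, 245, 342] 209.6 313.8 1132
top scoop_pan 0.97 [186, 287, 245, 338] 209.2 313.8 1186
top scoop_pan 0.57 [370, 282, 445, 351] 400.2 307.9 1313
top scoop_pan 0.55 [317, 160, 345, 223] 327.7 183.2 946
top tray 0.74 [391, 143, 460, 237] 423.2 189.9 5173
top bowl_mid 0.61 [182, 149, 239, 204] 209.2 175.1 2269
top pan_top 0.61 
[... 1271 characters left out ...]
'time': 1.35, 'qpos': array([-1.28702384e+00,  3.41988999e-01,  1.52412412e+00, -3.21658627e-05,
        1.27541380e+00, -1.46021012e-01]), 'qvel': array([-1.03727285e-03, -1.66080702e-05, -1.03717614e-03,  7.23444163e-04,
       -1.05735628e-03,  2.54175462e-04]), 'joint_efforts': array([ 6.54600608e-04, -4.31134522e+01, -2.44475198e+01,  7.18187657e-02,
        4.83309443e-02,  6.28853513e-06]), 'tool_pos': array([ 0.21876063, -0.47725165,  0.25173779]), 'tool_rot': array([3.14153210e+00, 4.00103576e-05, 4.29802855e-01]), 'contact_force': array([ 0.0210791 ,  0.07357825, -0.18989109]), 'torque': array([0.05291092, 0.00570582, 0.00706187]), 'grip_force': 0.0, 'opening': 0.09200594363192088}
```

Run:
```python
from h import *
a=cv2.imread('pics/top0.png'); cv2.imwrite('pics/top0c.png',cv2.resize(a[50:370,160:480],None,fx=1.87,fy=1.87,interpolation=cv2.INTER_CUBIC))
```

```text
(no output)
```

View pics/top0c.png

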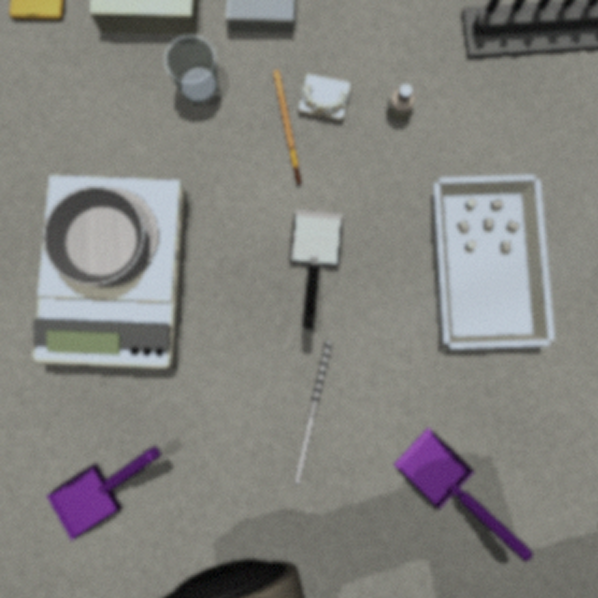

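View pics/scene0.png

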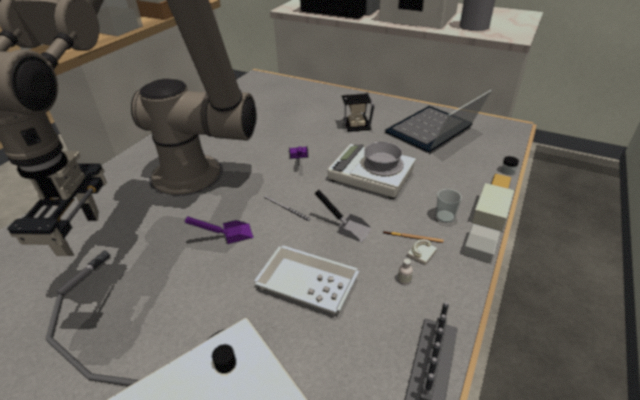

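The scoop wanted is the metal one with the black handle, at about (327,184) in the top picture. The purple look-alikes are at (209,314) and (400,308). The tray is on the right at (425,190) and the bowl is on the balance at (213,176). Next I'll measure these and check the choice from the wrist camera.

Run:
```python
from h import *
def c(u,v): return u/1.87+160, v/1.87+50
P=lambda n,u,v,z: print(n,ray('top',*c(u,v),z).round(3))
P('handle rear',308,328,.087);P('handle front',314,265,.025);P('lip L',297,212,.002);P('lip R',341,214,.002);P('backL',292,265,.024);P('backR',338,268,.024)
for k,(u,v) in dict(nl=(447,345),nr=(550,343),fl=(437,182),fr=(540,179)).items(): P('tray '+k,u,v,.029)
for u,v in((470,205),(497,205),(463,227),(488,225),(513,227),(470,246),(505,247)): P('ing',u,v,.010)
P('bowl floor c',101,241,.064); P('bowl L',46,237,.098);P('bowl R',147,237,.098);P('bowl T',97,187,.098);P('bowl B',97,285,.098)
P('knife',328,345,.005);P('knife2',298,480,.005)
P('balF',35,355,.05);P('balF',170,360,.05)
print(R.from_euler('xyz',camera_info('wrist')['attitude']).as_matrix().round(3))
```

```text
handle rear [ 0.474 -0.002  0.087]
handle front [ 0.557 -0.008  0.025]
lip L [0.63  0.015 0.002]
lip R [ 0.629 -0.041  0.002]
backL [0.557 0.019 0.024]
backR [ 0.554 -0.037  0.024]
tray nl [ 0.463 -0.169  0.029]
tray nr [ 0.468 -0.293  0.029]
tray fl [ 0.665 -0.158  0.029]
tray fr [ 0.672 -0.287  0.029]
ing [ 0.642 -0.204  0.01 ]
ing [ 0.643 -0.238  0.01 ]
ing [ 0.613 -0.195  0.01 ]
ing [ 0.617 -0.226  0.01 ]
ing [ 0.615 -0.258  0.01 ]
ing [ 0.589 -0.203  0.01 ]
ing [ 0.589 -0.247  0.01 ]
bowl floor c [0.572 0.244 0.064]
bowl L [0.568 0.297 0.098]
bowl R [0.571 0.182 0.098]
bowl T [0.628 0.243 0.098]
bowl B [0.515 0.235 0.098]
knife [ 0.461 -0.027  0.005]
knife2 [0.299 0.005 0.005]
balF [0.438 0.316 0.05 ]
balF [0.436 0.158 0.05 ]
[[ 0.416 -0.873 -0.255]
 [-0.909 -0.399 -0.116]
 [-0.     0.281 -0.96 ]]
```

Call:
send_rows([
  {"offset":[0,0,0],"yaw":0.12},
  {"offset":[0,0,0],"yaw":0.12},
  {"offset":[0,0,0],"yaw":0.12},
  {"offset":[0,0,0],"yaw":0.12},
  {"offset":[18,-32,0],"yaw":0},
  {"offset":[18,-32,0],"yaw":0},
  {"offset":[18,-32,0],"yaw":0},
  {"offset":[18,-32,0],"yaw":0},
  {"offset":[18,-32,0],"yaw":0},
  {"offset":[18,-32,0],"yaw":0},
  {"offset":[18,-32,0],"yaw":0},
  {"offset":[18,-32,0],"yaw":0},
  {"offset":[18,-32,0],"yaw":0},
  {"offset":[18,-32,0],"yaw":0},
  {"offset":[18,-32,0],"yaw":0},
  {"offset":[18,-32,0],"yaw":0},
  {"offset":[18,-32,0],"yaw":0},
  {"offset":[18,-32,0],"yaw":0},
  {"offset":[18,-32,0],"yaw":0},
  {"offset":[0,0,0],"yaw":0},
], hand=0)

```text
time: 3.35
tool_pos: [0.514, -0.0082, 0.2515]
tool_rot: [-3.141, -0.001, -0.046]
contact_force: [0.1, -0.8, 0.5]
opening: 0.0917
grip_force: 0.0
```

Run:
```python
from h import *
s=status.observe(); i=camera_info('wrist'); a=read_camera('wrist'); save('w1',a)
print(s['tool_pos'],s['tool_rot'],i['origin'],i['attitude'])
for l in('scoop_grip','scoop_pan'):
    for r in models.regions_of('wrist',l)[:3]:
        m=r['mask'].astype(np.uint8); print(l,r['conf'],r['extent'],cv2.minAreaRect(np.argwhere(m)[:,::-1].astype(np.float32)))
# dark handle
```

```text
[ 0.51404546 -0.00820256  0.25152501] [-3.14054779e+00 -8.70715067e-04 -4.61391955e-02] [ 0.58961316 -0.01114366  0.38326956] [ 2.85784325e+00  9.91599134e-04 -1.61792842e+00]
scoop_grip 0.83 [395.6, 300.9, 437.5, 329.9] ((415.0252990722656, 315.8428039550781), (41.20953369140625, 17.789905548095703), 54.1623420715332)
scoop_grip 0.59 [521.2, 74.2, 538.2, 89.0] ((532.2000122070312, 80.60000610351562), (14.310833930969238, 11.62755298614502), 26.56505012512207)
scoop_grip 0.56 [289.1, 79.7, 348.6, 231.6] ((317.5, 153.5), (153.0, 55.0), 90.0)
scoop_pan 0.91 [290.7, 79.0, 346.6, 231.7] ((318.0, 154.0), (152.0, 54.0), 90.0)
scoop_pan 0.63 [395.6, 297.7, 434.1, 330.9] ((414.6097717285156, 315.01220703125), (42.32309341430664, 18.74085235595703), 51.34019470214844)
```

View pics/w1.png

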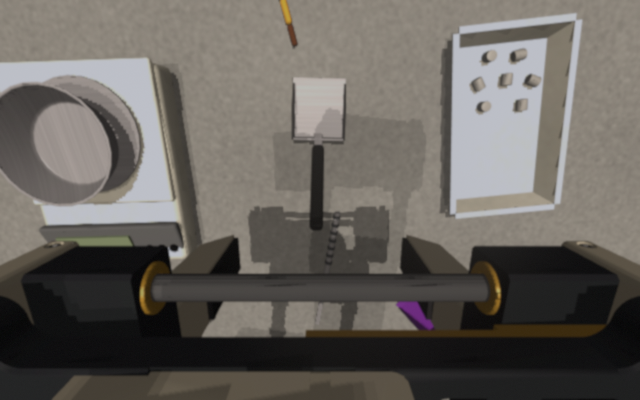

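The metal scoop with the black handle, chosen as described, is at (318,150), with its lip at row 79 and its handle running from (319,143) to (317,228). The tray is at (510,115), and the bowl is at (60,145) on the left.

Run:
```python
from h import *
i=camera_info('wrist')
P=lambda n,u,v,z: print(n,ray('wrist',u,v,z,i)[:2].round(4))
a=cv2.imread('pics/w1.png'); g=cv2.cvtColor(a,cv2.COLOR_BGR2GRAY)
for v in(150,165,180,195,210,222):
    xs=np.nonzero(g[v,295:340]<60)[0]+295; print(v,xs.min(),xs.max(), end=' ')
    z=.025+(v-145)/(225-145)*(.095-.025); P('h',(xs.min()+xs.max())/2,v,z)
P('lipL',294,79,.002);P('lipR',345,79,.002);P('bkL',293,140,.024);P('bkR',345,140,.024);P('rear',317,228,.092)
for k,(u,v) in dict(fl=(456,31),fr=(579,17),nr=(558,206),nl=(450,215)).items(): P('tray '+k,u,v,.029)
for k,(u,v) in dict(fl=(461,43),fr=(547,36),nr=(532,191),nl=(453,195)).items(): P('floor '+k,u,v,.003)
for u,v in((489,57),(519,55),(478,84),(506,80),(534,81),(484,106),(522,105)): P('ing',u,v,.010)
for k,(u,v) in dict(t=(45,82),r=(112,150),b=(62,204)).items(): P('bowl rim '+k,u,v,.098)
cv2.imwrite('pics/w1c.png',cv2.resize(a[10:230,430:600],None,fx=3,fy=2.7,interpolation=cv2.INTER_CUBIC))
cr=cv2.resize(a[60:240,260:380],None,fx=3,fy=3,interpolation=cv2.INTER_CUBIC)
b=cv2.resize(a[10:230,430:600],None,fx=2.45,fy=2.45,interpolation=cv2.INTER_CUBIC)
o=np.zeros((540,360+420,3),np.uint8); o[:540,:360]=cr; o[:539,360:776]=b[:539]; cv2.imwrite('pics/w1c.png',o)
```

```text
150 312 323 h [ 0.5482 -0.0102]
165 312 322 h [ 0.5329 -0.0089]
180 312 322 h [ 0.5185 -0.0082]
195 311 322 h [ 0.5049 -0.0071]
210 311 322 h [ 0.4923 -0.0065]
222 309 323 h [ 0.4829 -0.0056]
lipL [0.6286 0.0133]
lipR [ 0.6256 -0.0462]
bkL [0.5605 0.0177]
bkR [ 0.5575 -0.0426]
rear [ 0.4762 -0.0063]
tray fl [ 0.6637 -0.1609]
tray fr [ 0.6702 -0.2866]
tray nr [ 0.4656 -0.2996]
tray nl [ 0.4607 -0.1688]
floor fl [ 0.6568 -0.1782]
floor fr [ 0.659  -0.2742]
floor nr [ 0.4788 -0.2835]
floor nl [ 0.4786 -0.1821]
ing [ 0.6396 -0.2077]
ing [ 0.64   -0.2411]
ing [ 0.6118 -0.1981]
ing [ 0.6144 -0.2297]
ing [ 0.6117 -0.2619]
ing [ 0.5872 -0.2074]
ing [ 0.586  -0.2518]
bowl rim t [0.627  0.2243]
bowl rim r [0.5656 0.18  ]
bowl rim b [0.5162 0.2417]Traceback (most recent call last):
  File "<stdin>", line 16, in <module>
ValueError: could not broadcast input array from shape (539,417,3) into shape (539,416,3)
```

View pics/w1c.png

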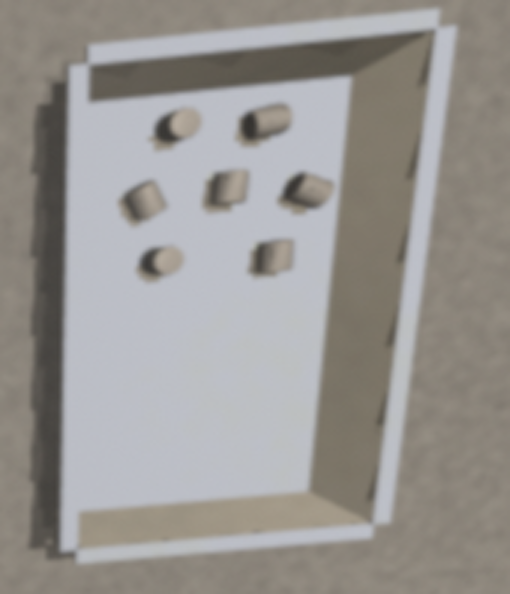

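Call:
send_rows([
  {"offset":[-2,0,15],"yaw":0.02},
  {"offset":[0,0,20],"yaw":0},
  {"offset":[0,0,20],"yaw":0},
  {"offset":[0,0,20],"yaw":0},
  {"offset":[0,0,20],"yaw":0},
  {"offset":[0,0,20],"yaw":0},
  {"offset":[0,0,20],"yaw":0},
  {"offset":[0,0,20],"yaw":0},
  {"offset":[0,0,15],"yaw":0},
  {"offset":[0,0,10],"yaw":0},
  {"offset":[0,0,6],"yaw":0},
  {"offset":[0,0,0],"yaw":0},
], hand=0)

```text
time: 4.7
tool_pos: [0.5102, -0.0118, 0.0654]
tool_rot: [3.142, 0.001, -0.071]
contact_force: [-0.7, -0.3, 0.2]
opening: 0.0917
grip_force: 0.0
```

Call:
send_rows([
  {"offset":[0,0,0],"yaw":0},
  {"offset":[0,0,0],"yaw":0},
  {"offset":[0,0,0],"yaw":0},
  {"offset":[0,0,0],"yaw":0},
  {"offset":[0,0,0],"yaw":0},
  {"offset":[0,0,0],"yaw":0},
  {"offset":[0,0,0],"yaw":0},
  {"offset":[0,0,0],"yaw":0},
  {"offset":[0,0,0],"yaw":0},
], hand=1, squeeze=50)

```text
time: 5.6
tool_pos: [0.5105, -0.0113, 0.0657]
tool_rot: [3.142, 0.0, -0.07]
contact_force: [0.2, -0.1, -0.5]
opening: 0.0242
grip_force: 0.1
```

Call:
send_rows([
  {"offset":[0,0,0],"yaw":0},
  {"offset":[0,0,0],"yaw":0},
  {"offset":[0,0,0],"yaw":0},
  {"offset":[0,0,0],"yaw":0},
])

```text
time: 6.0
tool_pos: [0.5106, -0.0113, 0.0658]
tool_rot: [3.142, -0.0, -0.07]
contact_force: [0.6, -0.5, 2.1]
opening: 0.0136
grip_force: 49.2
```

Call:
send_rows([
  {"offset":[0,0,-5],"yaw":0},
  {"offset":[0,0,-15],"yaw":0},
  {"offset":[0,0,-20],"yaw":0},
  {"offset":[0,0,-20],"yaw":0},
  {"offset":[0,0,-20],"yaw":0},
  {"offset":[0,0,0],"yaw":0},
])

```text
time: 6.6
tool_pos: [0.5119, -0.0116, 0.1481]
tool_rot: [3.141, -0.005, -0.07]
contact_force: [-0.2, -0.1, 0.0]
opening: 0.0136
grip_force: 49.3
```

Run:
```python
from h import *
s=status.observe(); i=camera_info('wrist'); a=read_camera('wrist'); b=read_camera('scene')
print(s['tool_pos'],s['tool_rot'],i)
o=np.vstack([cv2.resize(a[40:240,230:630],(800,400)),cv2.resize(b[100:250,150:450],(400,200)).repeat(1,0) if 0 else np.hstack([cv2.resize(b[130:270,290:430],(200,200)),np.zeros((200,600,3),np.uint8)])])
save('w2',o); save('w2full',a)
```

```text
[ 0.51194109 -0.01162626  0.14811213] [ 3.14087578 -0.00508347 -0.0702383 ] {'vfov': 66.76514654736367, 'cx': 319.79330006256566, 'cy': 203.0058002887776, 'origin': array([ 0.58686065, -0.0160651 ,  0.28015899]), 'attitude': array([ 2.86201941e+00, -7.97527183e-04, -1.64195579e+00])}
```

View pics/w2.png

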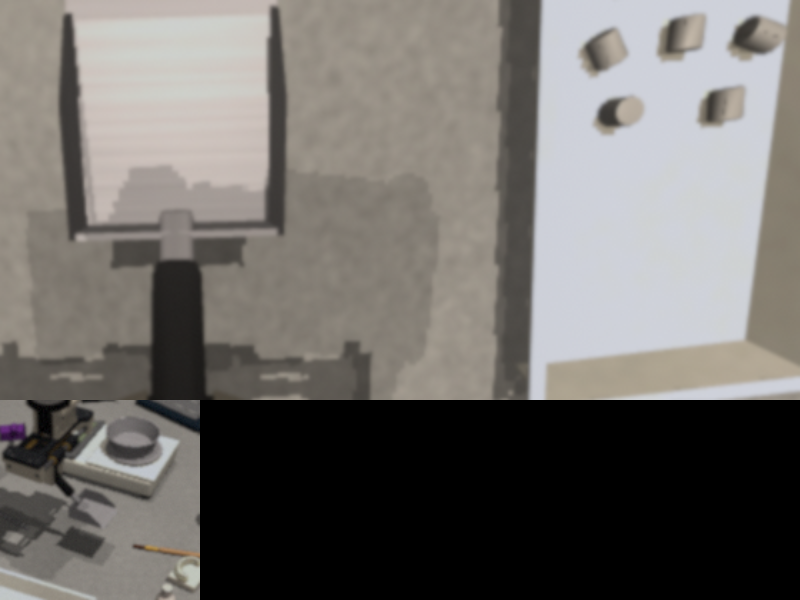

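Run:
```python
from h import *
s=status.observe(); i=camera_info('wrist')
y=-.07; T=s['tool_pos']; M=np.array([[np.cos(y),-np.sin(y)],[np.sin(y),np.cos(y)]])
for p in(0,-5,5):
  for dx in(.1155,):
    out=[]
    for P in((dx,.029,-.0658),(dx,-.029,-.0658),(dx-.07,.031,-.0418),(dx-.07,-.031,-.0418)):
        P=np.array(P)+[0,.003,0]; g=np.array([0,0,-.008]); P=g+R.from_euler('y',p,degrees=True).apply(P-g)
        w=np.r_[T[:2]+M@P[:2],T[2]+P[2]]; out.append(proj('wrist',w,i).round(1))
    print(p,out)
a=cv2.imread('pics/w2full.png'); g=cv2.cvtColor(a,cv2.COLOR_BGR2GRAY)
print(g[20:62:1,320], g[150:170,300])
cv2.imwrite('pics/c.png',0*a)
```

```text
0 [array([266.4,  43.7]), array([365.1,  43.6]), array([262.1, 168.9]), array([369.6, 168.8])]
-5 [array([262.8,  30.3]), array([368.1,  30.2]), array([260.5, 165.3]), array([371. , 165.1])]
5 [array([269.5,  57. ]), array([362.5,  56.9]), array([263.5, 173. ]), array([368.4, 172.9])]
[153 154 155 157 159 159 159 157 155 154 153 154 157 166 176 179 181 181
 184 184 185 185 186 186 186 186 185 188 195 203 205 207 207 207 207 207
 206 206 205 204 204 205] [149 129  96  80  81  99 127 143 142 120  87  74  71  71  71  72  70  70
  70  70]
```

Call:
send_rows([
  {"offset":[0,0,0],"yaw":-0.06},
  {"offset":[0,0,0],"yaw":-0.055},
  {"offset":[-8,10,0],"yaw":0},
  {"offset":[-8,20,0],"yaw":0},
  {"offset":[-8,25,0],"yaw":0},
  {"offset":[-8,25,0],"yaw":0},
  {"offset":[-8,25,0],"yaw":0},
  {"offset":[-8,25,0],"yaw":0},
  {"offset":[-8,25,0],"yaw":0},
  {"offset":[-8,25,0],"yaw":0},
  {"offset":[-8,22,0],"yaw":0},
  {"offset":[-8,15,0],"yaw":0},
  {"offset":[0,5,0],"yaw":0},
  {"offset":[0,0,0],"yaw":0},
  {"offset":[0,0,0],"yaw":0},
])

```text
time: 8.2
tool_pos: [0.4404, -0.2361, 0.1453]
tool_rot: [-3.141, 0.001, 0.044]
contact_force: [0.1, -0.4, -1.8]
opening: 0.0139
grip_force: 49.6
```

Run:
```python
from h import *
s=status.observe(); i=camera_info('wrist'); a=read_camera('wrist')
print(s['tool_pos'],s['tool_rot']); np.save('i3.npy',[i],allow_pickle=True)
o=cv2.resize(a[0:260,170:470],None,fx=2.3,fy=2.3,interpolation=cv2.INTER_CUBIC); save('w3',o); save('w3full',a)
for l in('tray','ing0','scoop_pan'):
  for r in models.regions_of('wrist',l)[:8]:
    ys,xs=np.nonzero(r['mask']); u,v=xs.mean(),ys.mean(); print(l,round(r['conf'],2),[round(float(e)) for e in r['extent']],round(u),round(v),ray('wrist',u,v,.009,i)[:2].round(4))
```

```text
[ 0.44038713 -0.23611161  0.1453457 ] [-3.14092573e+00  5.96450898e-04  4.44163321e-02]
tray 0.79 [221, 1, 410, 184] 313 80 [ 0.5425 -0.2253]
ing0 0.83 [277, 5, 294, 23] 287 13 [ 0.5901 -0.2029]
ing0 0.81 [335, 5, 351, 28] 343 17 [ 0.5895 -0.2472]
scoop_pan 0.71 [259, 32, 376, 327] 317 128 [ 0.5047 -0.2303]
```

View pics/w3.png

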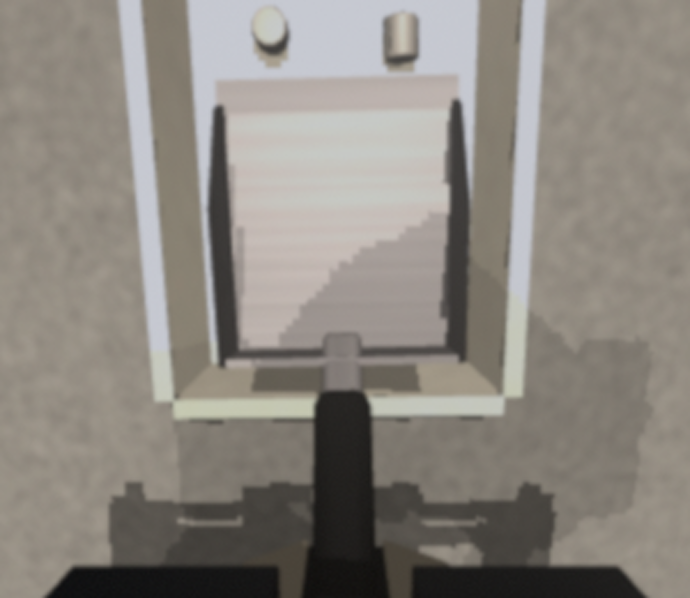

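Run:
```python
from h import *
i=np.load('i3.npy',allow_pickle=True)[0]
c=lambda u,v:(u/2.3+170,v/2.3)
P=lambda n,u,v,z: print(n,ray('wrist',*c(u,v),z,i)[:2].round(4))
P('lipL',217,81,.0795);P('lipR',458,76,.0795);P('bkL',224,362,.1035);P('bkR',462,357,.1035)
P('rim nL',175,416,.029);P('rim nR',503,413,.029);P('rim outL',120,0,.029);P('rim outR',545,0,.029);P('rimoutL2',155,400,.029);P('rimoutR2',523,397,.029)
P('ingL',268,40,.006);P('ingR',400,50,.006)
P('floorL',190,50,.003);P('floorR',475,50,.003)
```

```text
lipL [ 0.5588 -0.1978]
lipR [ 0.5626 -0.2587]
bkL [ 0.4911 -0.2032]
bkR [ 0.4949 -0.262 ]
rim nL [ 0.46   -0.1729]
rim nR [ 0.4663 -0.2915]
rim outL [ 0.5909 -0.1591]
rim outR [ 0.5966 -0.2905]
rimoutL2 [ 0.4656 -0.1658]
rimoutR2 [ 0.4725 -0.2981]
ingL [ 0.5881 -0.2025]
ingR [ 0.587 -0.248]
floorL [ 0.5846 -0.1751]
floorR [ 0.5889 -0.2742]
```

Call:
send_rows([
  {"offset":[0,-1,15],"yaw":0},
  {"offset":[0,0,15],"yaw":0},
  {"offset":[0,0,15],"yaw":0},
  {"offset":[0,0,12],"yaw":0},
  {"offset":[0,0,10],"yaw":0},
  {"offset":[0,0,5],"yaw":0},
  {"offset":[0,0,0],"yaw":0},
  {"offset":[0,0,2],"yaw":0},
  {"offset":[0,0,0],"yaw":0},
  {"offset":[0,0,0],"yaw":0},
], squeeze=60)

```text
time: 9.4
tool_pos: [0.4407, -0.2359, 0.0721]
tool_rot: [3.141, -0.001, 0.045]
contact_force: [-0.0, -0.7, -1.1]
opening: 0.0135
grip_force: 59.5
```

Call:
send_rows([
  {"offset":[0,-1,1],"yaw":0},
  {"offset":[0,0,1],"yaw":0},
  {"offset":[0,0,1],"yaw":0},
  {"offset":[0,0,0],"yaw":0},
])

```text
time: 9.8
tool_pos: [0.4405, -0.2347, 0.0688]
tool_rot: [3.141, -0.0, 0.045]
contact_force: [-0.6, 0.4, 0.3]
opening: 0.0137
grip_force: 59.5
```

Call:
send_rows([
  {"offset":[0,0,0.7],"yaw":0},
  {"offset":[0,0,0],"yaw":0},
])

```text
time: 10.0
tool_pos: [0.4405, -0.2348, 0.0686]
tool_rot: [3.141, -0.0, 0.045]
contact_force: [-2.3, 0.9, 6.4]
opening: 0.0135
grip_force: 59.5
```

Call:
send_rows([
  {"offset":[0,0,0.7],"yaw":0},
  {"offset":[0,0,0],"yaw":0},
])

```text
time: 10.2
tool_pos: [0.4404, -0.2349, 0.0684]
tool_rot: [3.141, -0.0, 0.045]
contact_force: [-5.1, 0.4, 12.1]
opening: 0.0135
grip_force: 59.4
```

Call:
send_rows([
  {"offset":[4,0,-0.4],"yaw":0},
  {"offset":[4,0,0],"yaw":0},
  {"offset":[4,0,0],"yaw":0},
  {"offset":[4,-0.1,0],"yaw":0},
  {"offset":[4,0,0],"yaw":0},
  {"offset":[4,-0.1,0],"yaw":0},
  {"offset":[4,0,0],"yaw":0},
  {"offset":[4,-0.1,0],"yaw":0},
  {"offset":[4,0,0],"yaw":0},
  {"offset":[4,-0.1,0],"yaw":0},
  {"offset":[4,0,0],"yaw":0},
  {"offset":[4,-0.1,0],"yaw":0},
])

```text
time: 11.4
tool_pos: [0.4875, -0.232, 0.0686]
tool_rot: [-3.141, 0.002, 0.045]
contact_force: [-7.8, -0.5, 10.8]
opening: 0.0136
grip_force: 59.4
```

Run:
```python
from h import *
i=camera_info('wrist'); a=read_camera('wrist');b=read_camera('top'); c=read_camera('scene')
o=np.zeros((600,800,3),np.uint8); o[:400,:640]=cv2.resize(a[0:200,160:480],(640,400),interpolation=cv2.INTER_CUBIC)
o[400:600,:260]=cv2.resize(c[230:330,240:370],(260,200)); o[400:600,300:500]=cv2.resize(b[140:240,380:480],(200,200)); save('w4',o)
```

```text
(no output)
```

View pics/w4.png

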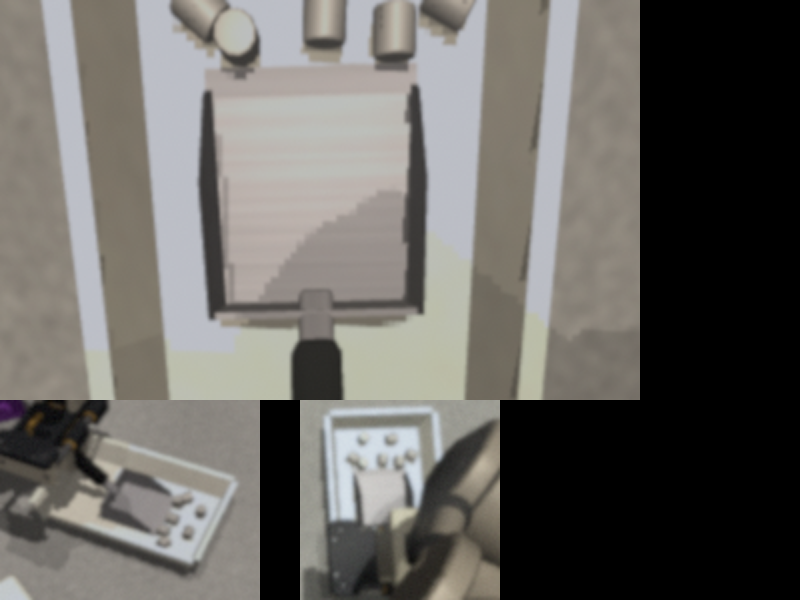

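The five nearest ingots are being pushed along in front of the lip (wrist picture about row 30), and the scoop is flat and straight in the tray. I'll keep driving towards the far wall.

Call:
send_rows([
  {"offset":[3,0,0],"yaw":0},
  {"offset":[3,0,0],"yaw":0},
  {"offset":[3,-0.1,0],"yaw":0},
  {"offset":[3,0,0],"yaw":0},
  {"offset":[3,-0.1,0],"yaw":0},
  {"offset":[3,0,0],"yaw":0},
  {"offset":[3,-0.1,0],"yaw":0},
  {"offset":[3,0,0],"yaw":0},
  {"offset":[3,-0.1,0],"yaw":0},
  {"offset":[3,0,0],"yaw":0},
  {"offset":[3,0,0],"yaw":0},
  {"offset":[3,0,0],"yaw":0},
  {"offset":[2,0,0],"yaw":0},
  {"offset":[2,0,0],"yaw":0},
])

```text
time: 12.95
tool_pos: [0.5275, -0.2299, 0.0686]
tool_rot: [-3.141, 0.002, 0.045]
contact_force: [-7.1, 0.9, 10.1]
opening: 0.0138
grip_force: 59.5
```

Call:
send_rows([
  {"offset":[2,0,0],"yaw":0},
  {"offset":[2,0,0],"yaw":0},
  {"offset":[1,0,0],"yaw":0},
  {"offset":[0,0,0],"yaw":0},
])

```text
time: 13.35
tool_pos: [0.5325, -0.2297, 0.0686]
tool_rot: [-3.141, 0.002, 0.045]
contact_force: [-6.4, 0.5, 10.2]
opening: 0.0138
grip_force: 59.5
```

Run:
```python
from h import *
i=camera_info('wrist'); a=read_camera('wrist');b=read_camera('top'); c=read_camera('scene')
o=np.zeros((600,800,3),np.uint8); o[:400,:640]=cv2.resize(a[0:200,160:480],(640,400),interpolation=cv2.INTER_CUBIC)
o[400:600,:260]=cv2.resize(c[230:330,240:370],(260,200)); o[400:600,300:500]=cv2.resize(b[140:240,380:480],(200,200)); save('w5',o)
print(status.observe()['contact_force'])
```

```text
[-6.78104578  0.16833436  9.95219341]
```

View pics/w5.png

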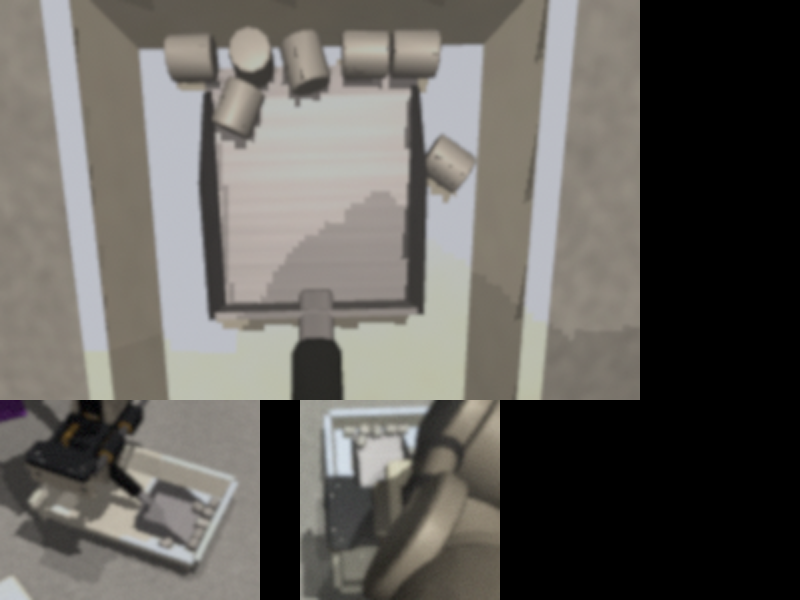

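Call:
send_rows([
  {"offset":[0,1.5,0],"yaw":0},
  {"offset":[0,1.5,0],"yaw":0},
  {"offset":[0,1.5,0],"yaw":0},
  {"offset":[0,1.5,0],"yaw":0},
  {"offset":[2,0,0],"yaw":0},
  {"offset":[2,0,0],"yaw":0},
  {"offset":[1,0,0],"yaw":0},
  {"offset":[0,0,0],"yaw":0},
])

```text
time: 14.3
tool_pos: [0.536, -0.2345, 0.0686]
tool_rot: [-3.139, 0.006, 0.046]
contact_force: [-12.6, 3.3, 16.0]
opening: 0.014
grip_force: 59.4
```

Call:
send_rows([
  {"offset":[1,0,0],"yaw":0},
  {"offset":[1,0,0],"yaw":0},
  {"offset":[0,0,0],"yaw":0},
])

```text
time: 14.6
tool_pos: [0.5365, -0.2343, 0.0686]
tool_rot: [-3.138, 0.009, 0.046]
contact_force: [-20.3, 3.0, 20.1]
opening: 0.0137
grip_force: 59.4
```

```bash
cat >> h.py <<'E'
def ings(z,cam='wrist'):
    s=status.observe(); i=camera_info(cam); a=read_camera(cam); y=s['tool_rot'][2]
    out=[]
    for r in models.regions_of(cam,'ing0'):
        ys,xs=np.nonzero(r['mask']); w=ray(cam,xs.mean(),ys.mean(),z,i)[:2]; d=w-s['tool_pos'][:2]
        out.append((round(r['conf'],2),[round(float(e)) for e in r['extent']],w.round(3).tolist(),(1000*np.array([d@[np.cos(y),np.sin(y)],d@[-np.sin(y),np.cos(y)]])).round().tolist()))
    return out,a
E
python3 - <<'E'
from h import *
o,a=ings(.0115); save('w6',a)
for k in o: print(*k)
E
```

```text
0.93 [266, 43, 292, 75] [0.64, -0.205] [105.0, 24.0]
0.87 [294, 19, 318, 52] [0.653, -0.22] [117.0, 9.0]
0.79 [236, 26, 259, 49] [0.651, -0.188] [117.0, 41.0]
0.73 [373, 70, 395, 100] [0.631, -0.266] [93.0, -35.0]
0.72 [354, 19, 378, 44] [0.656, -0.254] [119.0, -25.0]
0.72 [271, 20, 294, 50] [0.653, -0.208] [118.0, 21.0]
0.7 [329, 19, 351, 46] [0.655, -0.24] [119.0, -11.0]
```

Call:
send_rows([
  {"offset":[0,0,0],"yaw":0},
  {"offset":[-1,0,2],"yaw":0},
  {"offset":[-1,0,2],"yaw":0},
  {"offset":[0,0,0],"yaw":0},
], squeeze=25)

```text
time: 15.1
tool_pos: [0.536, -0.2345, 0.065]
tool_rot: [-3.14, 0.005, 0.046]
contact_force: [-13.7, 3.2, 18.7]
opening: 0.0138
grip_force: 25.0
```

Call:
send_rows([
  {"offset":[-1,0,2],"yaw":0},
  {"offset":[-1,0,2],"yaw":0},
  {"offset":[-1,0,2],"yaw":0},
  {"offset":[0,0,0],"yaw":0},
])

```text
time: 15.5
tool_pos: [0.5338, -0.2349, 0.0586]
tool_rot: [-3.14, 0.003, 0.045]
contact_force: [-8.2, 3.1, 11.7]
opening: 0.0139
grip_force: 25.0
```

Run:
```python
from h import *
o,a=ings(.02); save('w7',a)
for k in o: print(*k)
for r in models.regions_of('wrist','scoop_pan')[:2]: print(r['conf'],r['extent'])
```

```text
0.94 [332, 0, 359, 28] [0.658, -0.241] [124.0, -12.0]
0.92 [355, 1, 387, 23] [0.659, -0.255] [124.0, -25.0]
0.8 [264, 2, 293, 38] [0.654, -0.209] [121.0, 21.0]
0.65 [262, 32, 286, 61] [0.641, -0.207] [108.0, 24.0]
0.63 [293, 5, 318, 36] [0.654, -0.221] [121.0, 9.0]
0.6 [231, 15, 255, 43] [0.649, -0.19] [117.0, 40.0]
0.56 [376, 59, 402, 92] [0.631, -0.266] [96.0, -35.0]
0.72 [251.7, 7.1, 380.5, 329.7]
```

Call:
send_rows([
  {"offset":[-1,0,2],"yaw":0},
  {"offset":[-1,0,2],"yaw":0},
  {"offset":[-1.5,0,2],"yaw":0},
  {"offset":[-1.5,0,2],"yaw":0},
  {"offset":[-1.5,0,1],"yaw":0},
  {"offset":[0,0,0],"yaw":0},
])

```text
time: 16.25
tool_pos: [0.5287, -0.2353, 0.0491]
tool_rot: [-3.141, 0.001, 0.045]
contact_force: [-2.8, 2.2, 5.6]
opening: 0.0136
grip_force: 25.0
```

Run:
```python
from h import *
o,a=ings(.02); save('w8',a)
for k in o: print(*k)
for r in models.regions_of('wrist','scoop_pan')[:2]: print(r['conf'],r['extent'])
```

```text
0.86 [287, 28, 318, 61] [0.635, -0.221] [107.0, 9.0]
0.8 [335, 24, 363, 57] [0.639, -0.243] [110.0, -13.0]
0.74 [262, 1, 290, 18] [0.651, -0.209] [124.0, 21.0]
0.72 [362, 0, 394, 3] [0.655, -0.256] [126.0, -27.0]
0.7 [389, 42, 407, 80] [0.631, -0.267] [101.0, -36.0]
0.67 [289, 0, 321, 18] [0.651, -0.221] [123.0, 8.0]
0.6 [225, 3, 246, 25] [0.648, -0.19] [122.0, 40.0]
0.78 [246.0, 1.1, 389.3, 328.4]
0.47 [260.2, 1.2, 290.3, 16.7]
```

Call:
send_rows([
  {"offset":[-2,0,2],"yaw":0},
  {"offset":[-2,0,2],"yaw":0},
  {"offset":[-2,0,1],"yaw":0},
  {"offset":[0,0,0],"yaw":0},
  {"offset":[0,0,0],"yaw":0},
])

```text
time: 16.9
tool_pos: [0.5236, -0.2364, 0.0439]
tool_rot: [3.141, -0.001, 0.045]
contact_force: [2.7, 0.8, 2.7]
opening: 0.0136
grip_force: 25.0
```

Run:
```python
from h import *
o,a=ings(.02); save('w9',a)
for k in o: print(*k)
```

```text
0.79 [351, 81, 379, 111] [0.608, -0.254] [84.0, -21.0]
0.68 [393, 46, 408, 76] [0.626, -0.268] [100.0, -36.0]
0.62 [332, 106, 358, 134] [0.597, -0.246] [73.0, -13.0]
0.61 [295, 0, 322, 8] [0.647, -0.224] [124.0, 7.0]
0.4 [270, 0, 286, 6] [0.647, -0.211] [124.0, 20.0]
```

View pics/w9.png

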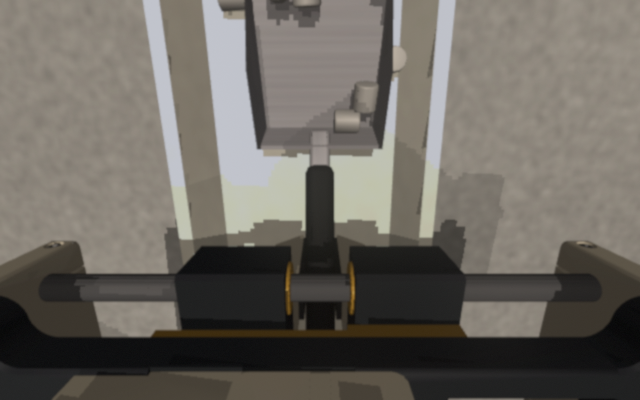

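Call:
send_rows([
  {"offset":[-1,0,2],"yaw":0},
  {"offset":[-1,0,2],"yaw":0},
  {"offset":[0,0,0],"yaw":0},
  {"offset":[0,0,0],"yaw":0},
])

```text
time: 17.4
tool_pos: [0.521, -0.2363, 0.0395]
tool_rot: [3.142, 0.0, 0.045]
contact_force: [2.3, 0.8, 2.2]
opening: 0.014
grip_force: 25.0
```

Run:
```python
from h import *
o,a=ings(.02); save('w10',a)
for k in o: print(*k)
```

```text
0.96 [352, 74, 382, 109] [0.607, -0.254] [85.0, -22.0]
0.6 [333, 104, 360, 132] [0.596, -0.246] [74.0, -13.0]
0.58 [397, 40, 406, 66] [0.626, -0.268] [103.0, -36.0]
0.46 [292, 2, 320, 3] [0.643, -0.224] [123.0, 7.0]
```

Call:
send_rows([
  {"offset":[0,0,0],"yaw":0},
  {"offset":[0,0,0],"yaw":0},
  {"offset":[-1,0,-3],"yaw":0},
  {"offset":[-1,0,-6],"yaw":0},
  {"offset":[-1,0,-8],"yaw":0},
  {"offset":[0,0,-8],"yaw":0},
  {"offset":[0,0,-8],"yaw":0},
  {"offset":[0,0,-8],"yaw":0},
  {"offset":[0,0,-4],"yaw":0},
  {"offset":[0,0,0],"yaw":0},
], squeeze=60)

```text
time: 18.5
tool_pos: [0.5185, -0.2365, 0.0856]
tool_rot: [3.141, -0.001, 0.045]
contact_force: [-0.1, -0.9, -2.1]
opening: 0.0133
grip_force: 60.0
```

Call:
send_rows([
  {"offset":[-4,0,0],"yaw":0},
  {"offset":[-9,0,0],"yaw":0},
  {"offset":[-15,0,0],"yaw":0},
  {"offset":[-21,0,0],"yaw":0},
  {"offset":[0,0,0],"yaw":0},
  {"offset":[0,0,0],"yaw":0},
])

```text
time: 19.1
tool_pos: [0.4688, -0.2387, 0.0847]
tool_rot: [3.142, -0.0, 0.044]
contact_force: [0.9, 0.5, -1.2]
opening: 0.0131
grip_force: 60.0
```

Run:
```python
from h import *
o,a=ings(.06); save('w11',a)
for k in o: print(*k)
b=read_camera('top'); save('t11',b); c=read_camera('scene'); save('s11',c)
for cc in('top','scene'):
  for r in models.regions_of(cc,'ing0'): print(cc,round(r['conf'],2),[round(float(e)) for e in r['extent']])
  for r in models.regions_of(cc,'scoop_pan'): print(cc,'pan',round(r['conf'],2),[round(float(e)) for e in r['extent']])
```

```text
0.76 [270, 104, 294, 136] [0.542, -0.216] [74.0, 20.0]
0.66 [298, 97, 322, 131] [0.545, -0.229] [76.0, 6.0]
0.62 [332, 104, 361, 132] [0.543, -0.248] [74.0, -13.0]
0.59 [352, 77, 381, 108] [0.555, -0.257] [86.0, -22.0]
top 0.68 [415, 169, 448, 203]
top 0.68 [324, 89, 348, 113]
top 0.26 [176, 143, 261, 247]
top pan 0.65 [371, 280, 428, 334]
top pan 0.62 [416, 168, 452, 203]
top pan 0.56 [186, 290, 245, 336]
scene pan 0.79 [269, 251, 323, 278]
scene pan 0.57 [186, 216, 250, 238]
scene pan 0.52 [290, 149, 308, 158]
scene pan 0.36 [366, 143, 400, 168]
```

Call:
send_rows([
  {"offset":[0,0,-5],"yaw":0},
  {"offset":[0,0,-15],"yaw":0},
  {"offset":[0,0,-25],"yaw":0},
  {"offset":[0,0,-25],"yaw":0},
  {"offset":[0,0,-25],"yaw":0},
  {"offset":[0,0,-25],"yaw":0},
  {"offset":[0,0,-20],"yaw":0},
  {"offset":[0,0,-10],"yaw":0},
  {"offset":[0,0,-5],"yaw":0},
  {"offset":[0,0,0],"yaw":0},
])

```text
time: 20.5
tool_pos: [0.4691, -0.2384, 0.2397]
tool_rot: [3.141, -0.0, 0.045]
contact_force: [0.5, -0.5, -1.5]
opening: 0.0138
grip_force: 60.0
```

Call:
send_rows([
  {"offset":[1.6,-10,0],"yaw":0},
  {"offset":[1.6,-20,0],"yaw":0},
  {"offset":[1.6,-30,0],"yaw":0},
  {"offset":[1.6,-30,0],"yaw":0},
  {"offset":[1.6,-30,0],"yaw":0},
  {"offset":[1.6,-30,0],"yaw":0},
  {"offset":[1.6,-30,0],"yaw":0},
  {"offset":[1.6,-30,0],"yaw":0},
  {"offset":[1.6,-30,0],"yaw":0},
  {"offset":[1.6,-30,0],"yaw":0},
  {"offset":[1.6,-30,0],"yaw":0},
  {"offset":[1.6,-30,0],"yaw":0},
  {"offset":[1.6,-30,0],"yaw":0},
  {"offset":[1.6,-30,0],"yaw":0},
  {"offset":[1.6,-30,0],"yaw":0},
  {"offset":[1.6,-30,0],"yaw":0},
  {"offset":[1.6,-15,0],"yaw":0},
  {"offset":[1.6,-6,0],"yaw":0},
  {"offset":[0,0,0],"yaw":0},
  {"offset":[0,0,0],"yaw":0},
])

```text
time: 22.5
tool_pos: [0.4768, 0.2325, 0.2394]
tool_rot: [3.141, 0.001, 0.044]
contact_force: [0.0, -0.2, -1.3]
opening: 0.0136
grip_force: 60.0
```

Run:
```python
from h import *
o,a=ings(.2); save('w12',a); s=status.observe(); print(s['tool_pos'],s['tool_rot'],s['contact_force'])
for k in o: print(*k)
for l,z in(('bowl_mid',.098),('scoop_pan',.2)):
  for r in models.regions_of('wrist',l)[:2]:
    e=r['extent']; print(l,r['conf'],e,ray('wrist',e[0],(e[1]+e[3])/2,z),ray('wrist',e[2],(e[1]+e[3])/2,z))
b=read_camera('top');
for r in models.regions_of('top','ing0'):
    e=r['extent'];print('top',round(r['conf'],2),e,ray('top',(e[0]+e[2])/2,(e[1]+e[3])/2,.01).round(3))
save('t12',b)
```

```text
[0.47693005 0.23229537 0.23963014] [3.14113099e+00 2.57579697e-04 4.34843586e-02] [ 0.13127014  0.97954551 -1.99542706]
0.86 [294, 95, 321, 130] [0.553, 0.243] [76.0, 8.0]
0.8 [333, 106, 358, 130] [0.55, 0.223] [73.0, -13.0]
0.64 [268, 106, 292, 135] [0.549, 0.258] [74.0, 22.0]
0.56 [338, 78, 362, 108] [0.564, 0.221] [87.0, -16.0]
bowl_mid 0.61 [242.7, 81.5, 346.4, 155.3] [0.54633465 0.30298137 0.098     ] [0.55014944 0.2130843  0.098     ]
bowl_mid 0.37 [331.0, 106.2, 358.1, 132.4] [0.54883096 0.22639558 0.098     ] [0.54982874 0.20288222 0.098     ]
scoop_pan 0.94 [240.9, 0.0, 400.5, 331.7] [0.52264839 0.28002972 0.2       ] [0.52649861 0.18943019 0.2       ]
scoop_pan 0.62 [296.9, 320.4, 340.5, 329.6] [0.41723285 0.24596527 0.2       ] [0.41846522 0.2169129  0.2       ]
top 0.7 [169.1, 139.5, 216.5, 239.6] [0.557 0.308 0.01 ]
top 0.56 [176.5, 169.2, 187.8, 177.4] [0.596 0.336 0.01 ]
top 0.38 [316.4, 233.5, 336.1, 309.1] [ 0.377 -0.008  0.01 ]
top 0.36 [195.6, 168.6, 203.9, 174.5] [0.601 0.295 0.01 ]
```

Call:
send_rows([
  {"offset":[0,0,0],"yaw":0},
  {"offset":[0,0,0],"yaw":0},
  {"offset":[0,0,0],"yaw":0},
], squeeze=10)

```text
time: 23.1
tool_pos: [0.4768, 0.2333, 0.2397]
tool_rot: [3.142, 0.0, 0.045]
contact_force: [0.8, 0.3, -0.8]
opening: 0.014
grip_force: 10.0
```

```bash
cat >> h.py <<'E'
def brief():
    o,a=ings(.15); s=status.observe(); print(s['time'],s['tool_pos'].round(4),s['torque'].round(3),s['grip_force'])
    for k in o: print(k[0],k[1])
    for r in models.regions_of('wrist','scoop_pan')[:1]: print('pan',r['conf'],r['extent'])
    return a
E
python3 -c "
from h import *
save('w13',brief())"
```

```text
23.2 [0.4768 0.2333 0.2396] [-0.037  0.134 -0.044] 9.999878704547882
0.95 [300, 117, 323, 144]
0.78 [274, 130, 295, 151]
0.67 [336, 100, 357, 128]
0.65 [328, 127, 352, 148]
0.52 [245, 10, 329, 130]
pan 0.81 [256.8, 17.7, 384.7, 331.2]
```

Call:
send_rows([
  {"offset":[0,0,0],"yaw":0},
  {"offset":[0,0,0],"yaw":0},
], squeeze=9)

```text
time: 23.45
tool_pos: [0.4768, 0.2334, 0.2397]
tool_rot: [3.142, -0.0, 0.045]
contact_force: [0.2, -0.4, -1.6]
opening: 0.0139
grip_force: 9.0
```

```bash
python3 -c "
from h import *
save('w14',brief())"
```

```text
23.55 [0.4769 0.2333 0.2397] [-0.009  0.126  0.017] 8.999926596879959
0.93 [337, 103, 360, 126]
0.76 [328, 128, 356, 148]
0.7 [299, 120, 323, 146]
0.69 [277, 128, 296, 151]
pan 0.95 [258.0, 15.6, 383.7, 330.5]
```

Call:
send_rows([
  {"offset":[0,0,0],"yaw":0},
  {"offset":[0,0,0],"yaw":0},
], squeeze=7.5)

```text
time: 23.8
tool_pos: [0.4769, 0.2333, 0.2397]
tool_rot: [3.142, -0.0, 0.045]
contact_force: [-0.6, 0.1, -2.0]
opening: 0.014
grip_force: 7.5
```

```bash
python3 -c "
from h import *
save('w15',brief())"
```

```text
23.9 [0.4768 0.2333 0.2397] [0.059 0.114 0.017] 7.4999964237213135
0.96 [327, 143, 349, 160]
0.85 [275, 142, 299, 162]
0.74 [336, 121, 352, 137]
0.7 [302, 135, 323, 156]
pan 0.93 [264.0, 40.9, 380.2, 328.4]
```

Call:
send_rows([
  {"offset":[0,0,0],"yaw":0},
  {"offset":[0,0,0],"yaw":0},
], squeeze=6.3)

```text
time: 24.15
tool_pos: [0.4769, 0.2333, 0.2397]
tool_rot: [3.141, -0.0, 0.045]
contact_force: [-0.0, -0.5, -1.9]
opening: 0.0142
grip_force: 6.3
```

```bash
python3 -c "
from h import *
save('w16',brief())"
```

```text
24.25 [0.4769 0.2333 0.2397] [0.03  0.102 0.005] 6.299952641129494
0.91 [335, 123, 351, 145]
0.84 [329, 146, 350, 164]
0.8 [300, 141, 321, 161]
0.54 [281, 147, 300, 164]
pan 0.93 [262.6, 51.8, 376.6, 330.0]
```

Call:
send_rows([
  {"offset":[0,0,2],"yaw":0},
  {"offset":[0,0,3],"yaw":0},
  {"offset":[0,0,2],"yaw":0},
  {"offset":[0,0,0],"yaw":0},
], squeeze=6.3)

```text
time: 24.7
tool_pos: [0.4766, 0.2332, 0.2322]
tool_rot: [3.141, 0.001, 0.045]
contact_force: [0.4, 0.5, -2.0]
opening: 0.014
grip_force: 6.3
```

Call:
send_rows([
  {"offset":[0,0,0],"yaw":0},
  {"offset":[0,0,0],"yaw":0},
], squeeze=5.3)

```text
time: 24.9
tool_pos: [0.4769, 0.2333, 0.2328]
tool_rot: [3.142, -0.0, 0.045]
contact_force: [-0.2, 0.7, -1.9]
opening: 0.0142
grip_force: 5.3
```

```bash
python3 -c "
from h import *
save('w17',brief())"
```

```text
25.0 [0.4769 0.2333 0.2328] [0.008 0.167 0.006] 5.299993380904198
0.9 [327, 160, 349, 177]
0.77 [301, 155, 320, 176]
0.56 [333, 137, 351, 159]
pan 0.79 [269.7, 79.5, 372.8, 329.8]
```

Call:
send_rows([
  {"offset":[0,0,0],"yaw":0},
  {"offset":[0,0,0],"yaw":0},
  {"offset":[0,0,0],"yaw":0},
], squeeze=4.8)

```text
time: 25.35
tool_pos: [0.4768, 0.2333, 0.2327]
tool_rot: [3.142, -0.0, 0.045]
contact_force: [0.7, 0.1, -1.2]
opening: 0.0141
grip_force: 4.8
```

```bash
python3 -c "
from h import *
save('w18',brief())"
```

```text
25.45 [0.4769 0.2333 0.2327] [0.046 0.037 0.027] 4.799998104572296
0.93 [336, 93, 350, 112]
0.8 [328, 113, 348, 133]
0.77 [307, 158, 323, 178]
0.69 [280, 162, 297, 180]
0.57 [269, 84, 371, 330]
pan 0.81 [269.3, 83.8, 371.0, 331.5]
```

Call:
send_rows([
  {"offset":[-2,0,0],"yaw":0},
  {"offset":[-2,0,0],"yaw":0},
  {"offset":[-2,0,0],"yaw":0},
], squeeze=4.8)

```text
time: 25.8
tool_pos: [0.4706, 0.233, 0.2327]
tool_rot: [3.142, -0.0, 0.045]
contact_force: [0.1, -0.7, -1.5]
opening: 0.0139
grip_force: 4.8
```

```bash
python3 -c "
from h import *
save('w19',brief())"
```

```text
25.9 [0.4705 0.2331 0.2327] [ 0.039  0.094 -0.014] 4.799958094954491
0.58 [303, 155, 322, 178]
0.53 [330, 46, 344, 63]
0.53 [281, 166, 302, 181]
0.44 [303, 38, 315, 60]
pan 0.65 [269.3, 85.6, 373.9, 328.6]
```

Call:
send_rows([
  {"offset":[0,0,0],"yaw":0},
  {"offset":[0,0,0],"yaw":0},
  {"offset":[0,0,0],"yaw":0},
], squeeze=4.2)

```text
time: 26.25
tool_pos: [0.4709, 0.2331, 0.2327]
tool_rot: [3.142, -0.0, 0.045]
contact_force: [-0.4, 0.1, -1.2]
opening: 0.0141
grip_force: 4.2
```

```bash
python3 -c "
from h import *
save('w20',brief())
for k in ings(.07)[0]: print(k[2])"
```

```text
26.35 [0.4709 0.2331 0.2327] [ 0.028  0.078 -0.06 ] 4.19997476041317
0.68 [302, 40, 313, 58]
0.64 [283, 164, 298, 178]
0.53 [303, 154, 323, 176]
0.45 [328, 48, 342, 62]
0.45 [272, 86, 372, 330]
pan 0.59 [269.4, 85.6, 370.0, 328.2]
[0.498, 0.244]
[0.597, 0.225]
[0.602, 0.249]
[0.492, 0.264]
```

Call:
send_rows([
  {"offset":[0,0,0],"yaw":0},
  {"offset":[0,0,0],"yaw":0},
  {"offset":[0,0,0],"yaw":0},
], squeeze=3.6)

```text
time: 26.8
tool_pos: [0.4708, 0.233, 0.2327]
tool_rot: [3.141, 0.0, 0.045]
contact_force: [-0.2, 0.6, -2.0]
opening: 0.0139
grip_force: 3.6
```

```bash
python3 -c "
from h import *
save('w21',brief())"
```

```text
26.9 [0.4708 0.2331 0.2327] [-0.023  0.087  0.023] 3.599964939057827
0.82 [286, 170, 299, 186]
0.81 [305, 162, 322, 184]
0.72 [330, 47, 344, 66]
0.45 [301, 39, 315, 58]
pan 0.93 [269.7, 96.5, 368.7, 328.6]
```

Call:
send_rows([
  {"offset":[0,0,0],"yaw":0},
  {"offset":[0,0,0],"yaw":0},
  {"offset":[0,0,0],"yaw":0},
], squeeze=3)

```text
time: 27.25
tool_pos: [0.4708, 0.233, 0.2327]
tool_rot: [3.142, 0.0, 0.045]
contact_force: [-0.2, 0.5, -0.4]
opening: 0.0137
grip_force: 3.0
```

```bash
python3 -c "
from h import *
save('w22',brief())"
```

```text
27.35 [0.4708 0.233  0.2327] [0.021 0.032 0.046] 2.999960370361805
0.78 [318, 105, 338, 124]
0.75 [300, 40, 316, 59]
0.62 [288, 110, 302, 136]
0.52 [330, 48, 342, 62]
pan 0.95 [273.4, 127.9, 365.9, 328.3]
```

Call:
send_rows([
  {"offset":[0,0,0],"yaw":0},
  {"offset":[0,0,0],"yaw":0},
], squeeze=10)

```text
time: 27.6
tool_pos: [0.4709, 0.2331, 0.2327]
tool_rot: [3.142, -0.0, 0.045]
contact_force: [0.0, 1.0, -0.8]
opening: 0.0139
grip_force: 10.0
```

```bash
python3 -c "
from h import *
save('w23',brief())
for k in ings(.07)[0]: print(k[2])
a=cv2.imread('pics/w23.png');cv2.imwrite('pics/w23c.png',cv2.resize(a[0:240,180:460],None,fx=2,fy=2))"
```

```text
27.7 [0.4709 0.2331 0.2327] [ 0.036  0.045 -0.016] 10.000028014183044
0.74 [329, 46, 341, 62]
0.68 [302, 41, 316, 59]
0.58 [294, 70, 303, 86]
0.49 [339, 61, 354, 78]
pan 0.92 [271.2, 130.9, 367.4, 330.0]
[0.577, 0.258]
[0.584, 0.217]
[0.602, 0.249]
[0.597, 0.226]
```

View pics/w23c.png

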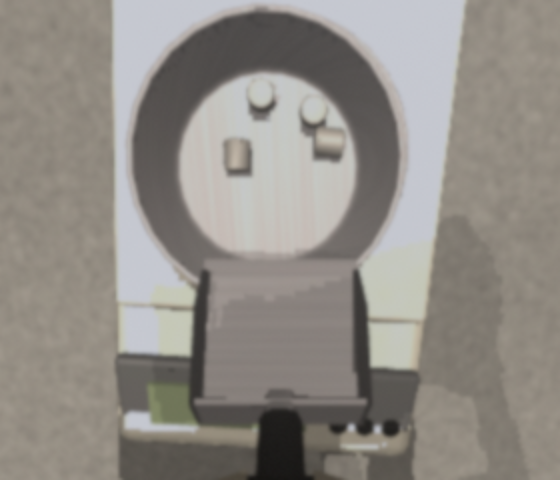

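Call:
send_rows([
  {"offset":[0,0,-5],"yaw":0},
  {"offset":[0,0,-15],"yaw":0},
  {"offset":[0,0,-20],"yaw":0},
  {"offset":[0,0,0],"yaw":0},
  {"offset":[5,10,0],"yaw":0},
  {"offset":[6,25,0],"yaw":0},
  {"offset":[6,30,0],"yaw":0},
  {"offset":[6,30,0],"yaw":0},
  {"offset":[6,30,0],"yaw":0},
  {"offset":[6,30,0],"yaw":0},
  {"offset":[6,30,0],"yaw":0},
  {"offset":[6,30,0],"yaw":0},
  {"offset":[6,22,0],"yaw":0},
  {"offset":[0,10,0],"yaw":0},
  {"offset":[0,0,0],"yaw":0},
], squeeze=60)

```text
time: 29.35
tool_pos: [0.5344, -0.0126, 0.2717]
tool_rot: [-3.141, 0.002, 0.043]
contact_force: [1.5, 0.3, -1.5]
opening: 0.0134
grip_force: 60.0
```

Call:
send_rows([
  {"offset":[0,0,10],"yaw":0},
  {"offset":[0,0,20],"yaw":0},
  {"offset":[0,0,25],"yaw":0},
  {"offset":[0,0,25],"yaw":0},
  {"offset":[0,0,25],"yaw":0},
  {"offset":[0,0,20],"yaw":0},
  {"offset":[0,0,12],"yaw":0},
  {"offset":[0,0,5],"yaw":0},
  {"offset":[0,0,0],"yaw":0},
])

```text
time: 30.25
tool_pos: [0.5346, -0.0108, 0.1304]
tool_rot: [-3.141, 0.001, 0.046]
contact_force: [0.3, 0.6, -1.5]
opening: 0.014
grip_force: 60.0
```

```bash
python3 -c "
from h import *
save('w24',brief())
for l in('wax_knife','brush'):
  for c in('top','wrist'):
    read_camera(c)
    for r in models.regions_of(c,l)[:1]: e=r['extent'];print(l,c,r['conf'],e,ray(c,e[0],e[1],.005).round(3),ray(c,e[2],e[3],.005).round(3))"
```

```text
30.35 [ 0.5354 -0.0112  0.1315] [ 0.035  0.067 -0.024] 60.00003397464752
0.69 [545, 64, 568, 78]
0.62 [634, 103, 640, 119]
pan 0.76 [273.8, 128.2, 368.2, 329.5]
wax_knife wrist 0.61 [544.4, 66.2, 565.3, 78.5] [ 0.655 -0.181  0.005] [ 0.647 -0.2    0.005]
brush top 0.39 [306.8, 87.0, 311.9, 105.9] [0.822 0.05  0.005] [0.773 0.036 0.005]
brush wrist 0.91 [283.5, 1.4, 300.4, 41.1] [0.69  0.023 0.005] [0.664 0.01  0.005]
```

Call:
send_rows([
  {"offset":[0,0,5],"yaw":0},
  {"offset":[0,0,5],"yaw":0},
  {"offset":[-4,0,4],"yaw":0},
  {"offset":[-6,0,4],"yaw":0},
  {"offset":[-6,0,4],"yaw":0},
  {"offset":[-6,0,4],"yaw":0},
  {"offset":[0,0,0],"yaw":0},
], squeeze=8)

```text
time: 31.5
tool_pos: [0.5117, -0.0123, 0.1039]
tool_rot: [-3.141, 0.002, 0.045]
contact_force: [0.3, 0.9, -1.3]
opening: 0.0138
grip_force: 8.0
```

```bash
python3 -c "
from h import *
save('w25',brief())"
```

```text
31.6 [ 0.5126 -0.0123  0.1044] [ 0.046  0.069 -0.03 ] 7.999830991029739
0.74 [520, 102, 546, 118]
0.63 [578, 17, 608, 36]
pan 0.83 [271.1, 101.1, 369.5, 329.4]
```

Call:
send_rows([
  {"offset":[-4,0,4],"yaw":0},
  {"offset":[-4,0,4],"yaw":0},
  {"offset":[-4,0,4],"yaw":0},
  {"offset":[-4,0,4],"yaw":0},
  {"offset":[-3,0,4],"yaw":0},
  {"offset":[-3,0,4],"yaw":0},
  {"offset":[-3,0,4],"yaw":0},
  {"offset":[-2,0,4],"yaw":0},
  {"offset":[0,0,0],"yaw":0},
], squeeze=8)

```text
time: 32.55
tool_pos: [0.4851, -0.0134, 0.072]
tool_rot: [-3.141, 0.002, 0.045]
contact_force: [-0.5, -0.2, -1.6]
opening: 0.0141
grip_force: 8.0
```

Call:
send_rows([
  {"offset":[-1,0,2],"yaw":0},
  {"offset":[-1,0,2],"yaw":0},
  {"offset":[0,0,1],"yaw":0},
  {"offset":[0,0,0],"yaw":0},
])

```text
time: 32.95
tool_pos: [0.4838, -0.0136, 0.0676]
tool_rot: [-3.142, 0.0, 0.045]
contact_force: [-0.6, 0.6, 0.4]
opening: 0.0139
grip_force: 8.0
```

```bash
python3 -c "
from h import *
save('w26',brief());print(status.observe()['contact_force'])"
```

```text
33.05 [ 0.484  -0.0136  0.0677] [ 0.003  0.117 -0.047] 7.999947667121887
0.75 [566, 48, 602, 73]
pan 0.69 [263.2, 47.1, 375.7, 331.1]
[ 0.27786562 -0.79455455 -0.46746248]
```

Call:
send_rows([
  {"offset":[-1,0,1],"yaw":0},
  {"offset":[0,0,1],"yaw":0},
  {"offset":[0,0,0.5],"yaw":0},
  {"offset":[0,0,0],"yaw":0},
])

```text
time: 33.5
tool_pos: [0.4827, -0.0137, 0.0651]
tool_rot: [3.142, 0.001, 0.045]
contact_force: [0.0, 0.3, 1.3]
opening: 0.0141
grip_force: 8.0
```

```bash
python3 -c "
from h import *
save('w27',brief());print(status.observe()['contact_force'])"
```

```text
33.6 [ 0.4828 -0.0137  0.0652] [-0.025  0.162  0.006] 7.999941855669022
0.79 [567, 44, 607, 69]
pan 0.94 [261.4, 41.6, 379.0, 329.3]
[-0.31569226 -0.11656815 -0.36946685]
```

Nearly flat now. I'll lower until it presses, then open.

Call:
send_rows([
  {"offset":[0,0,1],"yaw":0},
  {"offset":[0,0,1],"yaw":0},
  {"offset":[0,0,0],"yaw":0},
])

```text
time: 33.95
tool_pos: [0.4822, -0.0137, 0.0633]
tool_rot: [3.142, 0.001, 0.045]
contact_force: [-4.1, -0.1, 5.3]
opening: 0.0143
grip_force: 8.0
```

Call:
send_rows([
  {"offset":[0,0,0],"yaw":0},
  {"offset":[0,0,0],"yaw":0},
  {"offset":[0,0,0],"yaw":0},
  {"offset":[0,0,0],"yaw":0},
  {"offset":[0,0,0],"yaw":0},
  {"offset":[0,0,0],"yaw":0},
  {"offset":[0,0,0],"yaw":0},
  {"offset":[0,0,0],"yaw":0},
], hand=0)

```text
time: 34.75
tool_pos: [0.4829, -0.0136, 0.0632]
tool_rot: [3.142, -0.0, 0.045]
contact_force: [0.6, -0.4, -0.1]
opening: 0.0733
grip_force: 0.0
```

Call:
send_rows([
  {"offset":[0,0,-5],"yaw":0},
  {"offset":[0,0,-15],"yaw":0},
  {"offset":[0,0,-25],"yaw":0},
  {"offset":[0,0,-30],"yaw":0},
  {"offset":[0,0,-30],"yaw":0},
  {"offset":[0,0,-30],"yaw":0},
  {"offset":[0,0,-30],"yaw":0},
  {"offset":[0,0,-10],"yaw":0},
  {"offset":[0,0,0],"yaw":0},
  {"offset":[0,0,0],"yaw":0},
])

```text
time: 35.75
tool_pos: [0.4823, -0.0136, 0.2371]
tool_rot: [-3.141, 0.002, 0.045]
contact_force: [0.2, 0.3, 0.1]
opening: 0.092
grip_force: 0.0
```

Run:
```python
from h import *
i=camera_info('wrist'); a=read_camera('wrist'); save('w28',a); s=status.observe(); print(s['time'],s['tool_pos'])
for l,z in(('ing0',.01),('tray',.02),('bowl_mid',.098),('scoop_pan',.01)):
  for r in models.regions_of('wrist',l)[:8]:
    ys,xs=np.nonzero(r['mask']); e=r['extent']; print(l,round(r['conf'],2),[round(float(x)) for x in e],ray('wrist',xs.mean(),ys.mean(),z,i)[:2].round(3))
b=read_camera('top'); save('t28',b)
for l,z in(('ing0',.01),('bowl_mid',.098),('brush',.005),('wax_knife',.005),('scoop_pan',.01)):
  for r in models.regions_of('top',l)[:8]:
    ys,xs=np.nonzero(r['mask']); e=r['extent']; print('top',l,round(r['conf'],2),[round(float(x)) for x in e],ray('top',xs.mean(),ys.mean(),z)[:2].round(3))
g=cv2.cvtColor(a,cv2.COLOR_RGB2GRAY); print(g[60:140:2,318])
```

```text
35.8 [ 0.48212156 -0.01351805  0.2367067 ]
ing0 0.78 [61, 65, 82, 79] [0.59  0.265]
ing0 0.75 [20, 40, 43, 60] [0.611 0.302]
ing0 0.66 [19, 68, 37, 87] [0.582 0.313]
ing0 0.65 [49, 49, 72, 64] [0.605 0.274]
ing0 0.58 [486, 26, 500, 37] [ 0.651 -0.187]
ing0 0.56 [447, 82, 463, 90] [ 0.595 -0.158]
ing0 0.52 [549, 52, 568, 67] [ 0.626 -0.266]
tray 0.83 [446, 3, 608, 211] [ 0.58  -0.229]
bowl_mid 0.66 [1, 5, 102, 153] [0.57  0.225]
scoop_pan 0.94 [290, 76, 352, 236] [ 0.54 -0.01]
scoop_pan 0.62 [388, 300, 431, 328] [ 0.297 -0.147]
scoop_pan 0.48 [298, 192, 333, 312] [ 0.396 -0.013]
top ing0 0.58 [399, 144, 456, 234] [ 0.559 -0.25 ]
top ing0 0.43 [205, 171, 211, 178] [0.594 0.279]
top bowl_mid 0.9 [183, 148, 233, 203] [0.572 0.246]
top brush 0.68 [308, 88, 318, 116] [0.782 0.041]
top wax_knife 0.77 [319, 230, 336, 308] [ 0.39  -0.011]
top wax_knife 0.39 [178, 141, 260, 249] [0.528 0.239]
top scoop_pan 0.83 [394, 291, 445, 353] [ 0.28  -0.208]
top scoop_pan 0.77 [185, 297, 222, 335] [0.271 0.264]
top scoop_pan 0.45 [329, 226, 336, 242] [ 0.462 -0.015]
[140 140 141 139 138 137 134 135 155 179 183 184 184 188 186 184 185 185
 183 183 184 184 185 181 180 179 180 178 178 176 177 176 173 170 150 147
 146 131 117 120]
```

The networks don't clearly account for the seventh ingot, so I'll move the wrist camera over the tray and check.

Call:
send_rows([
  {"offset":[0,15,0],"yaw":0},
  {"offset":[2,30,0],"yaw":0},
  {"offset":[2,30,0],"yaw":0},
  {"offset":[2,30,0],"yaw":0},
  {"offset":[2,30,0],"yaw":0},
  {"offset":[2,30,0],"yaw":0},
  {"offset":[2,15,0],"yaw":0},
  {"offset":[0,0,0],"yaw":0},
  {"offset":[0,0,0],"yaw":0},
])

```text
time: 37.2
tool_pos: [0.5028, -0.1921, 0.238]
tool_rot: [-3.141, 0.0, 0.045]
contact_force: [-0.1, 0.6, 0.5]
opening: 0.0916
grip_force: 0.0
```

Run:
```python
from h import *
i=camera_info('wrist'); a=read_camera('wrist'); save('w29',a); s=status.observe(); print(s['time'],s['tool_pos'])
for l,z in(('ing0',.009),('tray',.02),('scoop_pan',.01)):
  for r in models.regions_of('wrist',l)[:10]:
    ys,xs=np.nonzero(r['mask']); e=r['extent']; print(l,round(r['conf'],2),len(xs),[round(float(x)) for x in e],ray('wrist',xs.mean(),ys.mean(),z,i)[:2].round(3))
```

```text
37.25 [ 0.50281599 -0.19173419  0.23815003]
ing0 0.64 127 [388, 66, 399, 79] [ 0.626 -0.266]
tray 0.9 24216 [290, 16, 422, 219] [ 0.58  -0.226]
tray 0.57 111 [387, 66, 397, 79] [ 0.625 -0.264]
scoop_pan 0.64 5703 [128, 86, 200, 244] [ 0.535 -0.002]
```

Run:
```python
from h import *
def comp(name,n,i):
    a=cv2.imread('pics/%s.png'%name); c,s=np.cos(.055),np.sin(.055)
    W,H=130,210; mx=np.zeros((H,W),np.float32); my=mx.copy()
    for r in range(H):
        for q in range(W):
            tx=(105-r)/1000; ty=(65-q)/1000
            u,v=proj(n,(.567+c*tx-s*ty,-.229+s*tx+c*ty,.004),i); mx[r,q]=u; my[r,q]=v
    t=cv2.remap(a,mx,my,cv2.INTER_LINEAR); cv2.imwrite('pics/rect_%s.png'%name,t)
    g=cv2.cvtColor(t,cv2.COLOR_BGR2GRAY).astype(int); f=t[:,:,0].astype(int)-t[:,:,2]
    print(name,'grey floor',np.median(g[30:180,30:100]),'b-r',np.median(f[30:180,30:100]))
    print('\n'.join(''.join('%4d'%g[r,q] for q in range(2,130,5)) for r in range(2,130,5)))
np.set_printoptions(linewidth=200)
i=camera_info('wrist'); comp('w29','wrist',i)
```

```text
w29 grey floor 190.0 b-r 0.0
 120  92  88  86  93  94  93  93  93  92  88  85  92  92  91  91  91  90  85  83  91  91  92  91 107 145
 124 107  94  93  93  95  94  93  93  92  92  93  93  92  90  90  91  90  90  90  90  90  90 110 124 140
 120 120 103 103 114 139 141 105 102 101 103 102 101 104 106 104 103 108 108 107 106 110 109 125 125 140
 123 120 173 190 162 164 164 186 190 190 190 190 190 190 190 190 190 190 190 190 190 190 131 123 125 141
 123 119 176 190 134  94 102 187 190 190 190 190 190 190 190 190 190 190 190 190 190 190 134 125 126 148
 123 119 173 190 181 178 181 190 190 190 190 191 190 190 190 190 190 190 190 190 190 190 135 126 126 148
 124 120 174 190 190 190 190 190 191 190 190 190 190 190 190 190 190 191 190 190 190 190 134 126 125 149
 124 120 174 190 190 190 190 190 190 190 190 190 190 190 190 190 190 190 190 191 190 190 136 126 126 140
 123 119 175 190 190 190 190 190 190 191 191 191 191 190 190 191 191 190 190 191 159 186 148 126 127 143
 121 118 170 190 190 190 190 191 190 190 191 191 190 191 191 191 191 191 190 188 129 186 165 125 126 138
 124 119 169 190 190 
[... 958 characters left out ...]
90 190 190 191 191 190 190 190 190 189 190 191 190 190 136 123 122 143
 126 122 167 190 191 190 190 190 190 190 190 190 190 190 190 189 189 189 189 189 190 191 136 122 122 139
 125 122 169 191 190 189 190 190 190 190 191 191 190 189 189 190 189 189 189 189 189 189 135 121 122 142
 127 121 166 190 190 190 189 190 189 190 190 190 190 189 189 189 189 189 188 189 189 188 128 118 121 134
 125 121 168 189 190 189 190 190 190 190 190 189 189 189 190 189 189 189 189 189 189 188 130 107 112 124
 123 115 167 190 190 189 190 190 190 189 189 189 189 189 189 189 189 189 189 189 188 188 129 108 108 124
 126 116 165 189 190 189 190 189 189 189 189 189 189 189 189 189 188 189 188 188 188 188 127 106 107 132
```

Run:
```python
from h import *
np.set_printoptions(linewidth=220)
a=cv2.imread('pics/w28.png',0); print(a[74:100:2,430:480:2])
b=cv2.imread('pics/w29.png',0); u,v=proj('wrist',(.595,-.158,.006)); print(u,v); u,v=int(u),int(v); print(b[v-16:v+16:2,u-26:u+26:2])
# lift-time pictures: pan contents
for n in('w11','w12'):
    c=cv2.imread('pics/%s.png'%n,0); print(n); print(c[60:160:5,250:400:6])
```

```text
[[129 129 132 134 133 131 128 131 135 134 128  92  86  76  72  71  78 163 191 191 191 191 192 191 191]
 [132 130 130 131 131 130 129 132 135 133 127  90  84  73  70  69  85 169 191 191 191 191 191 191 192]
 [135 132 131 134 132 130 127 129 132 132 125  90  81  70  70  74  94 176 191 191 191 191 191 191 191]
 [136 134 133 134 132 129 129 131 132 131 109  82  69  72  84  81 101 182 191 191 191 191 191 191 192]
 [135 135 133 130 130 129 130 132 132 130 104  71  64  98  92  81 110 186 191 190 191 191 191 191 191]
 [134 135 133 132 132 129 129 131 128 125 100  61  74 125  91  81 122 187 191 191 191 191 191 191 191]
 [134 136 135 135 134 132 131 132 127 121  91  61  66  96  82  80 135 188 191 191 191 191 191 191 191]
 [134 133 132 135 134 134 134 134 130 122  85  65  60  68  75  77 150 190 191 190 191 191 191 191 192]
 [129 127 130 134 134 134 134 135 132 126  89  78  65  64  66  73 160 190 191 191 191 191 191 191 191]
 [128 127 131 134 133 133 133 134 133 132 105  82  70  69  70  78 163 191 191 191 191 191 191 191 191]
 [130 130 132 133 134 133 134 133 132 133 108  81  72  69  70  85 169 
[... 5418 characters left out ...]
 150 148 105 107 133 145 126 106 118 110 119 127 127 117 118 119  60  59 182 167]
 [208  55  57 110 142 146 143 111 114 101 107 157 164 137  97  95  96  97 114 115 115  72  59 199 150]
 [208  56  72 114 115 115 115 114 114 114 115 171 177 143 114 114 114 114 114 114 115  95  59 203 130]
 [208  64 100 114 114 113 113 113 113 113 115 175 183 144 114 114 115 115 115 115 115 114  61 204 127]
 [208  96 137 137 137 137 137 137 137 136 137 165 168 141 137 137 138 137 138 139 139 140  62 204 126]
 [209 207 205 205 203 117 108  80  79  71 108 184 187 145  77  94 164 203 204 203 203 204 203 204 123]
 [204 206 202 203 203 204 122 116 104  83 109 188 188 145 117 120 199 204 204 204 203 205 204 203 132]]
```

Call:
send_rows([
  {"offset":[0,-20,10],"yaw":0},
  {"offset":[0,-30,10],"yaw":0},
  {"offset":[0,-30,10],"yaw":0},
  {"offset":[0,-20,0],"yaw":0},
  {"offset":[0,0,0],"yaw":0},
  {"offset":[0,0,0],"yaw":0},
])

```text
time: 38.0
tool_pos: [0.4987, -0.0926, 0.2086]
tool_rot: [3.141, -0.001, 0.047]
contact_force: [0.6, 0.9, 0.7]
opening: 0.0919
grip_force: 0.0
```

Run:
```python
from h import *
np.set_printoptions(linewidth=220)
i=camera_info('wrist'); a=read_camera('wrist'); save('w30',a); s=status.observe(); print(s['time'],s['tool_pos'])
for r in models.regions_of('wrist','ing0')[:10]:
    ys,xs=np.nonzero(r['mask']); e=r['extent']; print(round(r['conf'],2),len(xs),[round(float(x)) for x in e],ray('wrist',xs.mean(),ys.mean(),.006,i)[:2].round(3))
u,v=map(int,proj('wrist',(.595,-.16,.006),i)); print(u,v)
g=cv2.cvtColor(a,cv2.COLOR_RGB2GRAY); print(g[v-20:v+22:2,u-30:u+20:2])
```

```text
38.05 [ 0.49878906 -0.09327211  0.20861021]
0.48 29228 [381, 6, 544, 229] [ 0.581 -0.234]
0.46 167 [418, 34, 429, 47] [ 0.651 -0.188]
389 97
[[133 130 132 134 132 129 130 131 132 132 133 133 131 123  87  77  75 158 188 188 181 131 159 187 188]
 [134 130 130 132 132 132 132 130 129 131 134 134 130 121  87  82  78 161 188 189 181 126 166 189 189]
 [135 132 129 131 135 133 133 129 125 129 133 133 131 107  85  84  80 161 188 188 179 127 167 188 189]
 [132 130 129 131 135 135 133 130 126 128 134 134 134 106  85  84  85 166 188 188 172 127 170 189 189]
 [128 128 129 129 131 132 131 130 127 130 134 134 133 106  86  84  87 168 188 188 171 127 170 189 188]
 [128 132 132 128 128 130 130 128 127 129 133 133 131 108  87  81  92 173 188 188 168 128 174 189 189]
 [128 133 133 131 130 134 132 128 127 129 131 131 131 106  85  75  93 174 188 189 163 128 175 189 190]
 [128 132 134 133 131 132 132 129 128 130 131 130 126  92  75  79 103 179 189 188 156 128 176 188 188]
 [130 132 135 135 132 129 129 129 129 131 131 129 124  85  76 103 109 183 189 188 155 130 181 189 189]
 [131 129 133 134 132 131 131 13
[... 504 characters left out ...]
 132 133 132 132 132 131 132 133 107  83  72 132 185 189 184 138 149 187 189 189]
 [132 132 130 130 129 131 133 132 132 131 131 132 132 105  78  72 140 186 189 182 130 152 187 189 189]
 [132 131 129 130 129 130 132 132 133 132 130 131 128  92  76  71 142 186 188 180 128 154 187 189 190]
 [130 128 127 130 128 129 133 136 137 134 130 130 126  90  76  71 155 188 188 181 130 165 189 189 189]
 [129 128 127 128 129 129 132 137 140 136 132 129 125  90  80  74 157 188 189 180 127 167 189 189 189]
 [124 128 128 129 129 130 132 135 139 137 134 132 126  90  84  76 159 189 189 179 128 170 189 189 189]
 [114 117 118 124 128 129 132 135 137 136 135 133 124  89  83  79 161 188 189 173 127 170 189 189 190]]
```

Call:
send_rows([
  {"offset":[-2,-20,-15],"yaw":0},
  {"offset":[-2,-35,-15],"yaw":0},
  {"offset":[-2,-40,0],"yaw":0},
  {"offset":[-2,-40,0],"yaw":0},
  {"offset":[-2,-40,0],"yaw":0},
  {"offset":[-2,-40,0],"yaw":0},
  {"offset":[-2,-40,0],"yaw":0},
  {"offset":[-2,-40,0],"yaw":0},
  {"offset":[-2,-25,0],"yaw":0},
  {"offset":[0,-10,0],"yaw":0},
  {"offset":[0,0,0],"yaw":0},
  {"offset":[0,0,0],"yaw":0},
])

```text
time: 39.3
tool_pos: [0.4662, 0.2346, 0.2381]
tool_rot: [3.141, 0.0, 0.044]
contact_force: [0.2, -1.0, 0.5]
opening: 0.0918
grip_force: 0.0
```

Run:
```python
from h import *
i=camera_info('wrist'); a=read_camera('wrist'); save('w31',a); s=status.observe(); print(s['time'],s['tool_pos'])
for r in models.regions_of('wrist','ing0')[:10]:
    ys,xs=np.nonzero(r['mask']); e=r['extent']; print(round(r['conf'],2),len(xs),[round(float(x)) for x in e],ray('wrist',xs.mean(),ys.mean(),.072,i)[:2].round(3))
for r in models.regions_of('wrist','bowl_mid')[:1]:
    e=r['extent']; print('bowl',r['conf'],e,ray('wrist',e[0],(e[1]+e[3])/2,.098,i),ray('wrist',e[2],(e[1]+e[3])/2,.098,i),ray('wrist',(e[0]+e[2])/2,e[1],.098,i),ray('wrist',(e[0]+e[2])/2,e[3],.098,i))
```

```text
39.35 [0.46618387 0.23444935 0.23815523]
0.71 212 [294, 65, 305, 86] [0.577 0.258]
0.64 223 [301, 31, 319, 52] [0.602 0.249]
0.61 173 [332, 42, 343, 56] [0.596 0.225]
0.61 210 [339, 59, 355, 75] [0.584 0.218]
bowl 0.92 [244.9, 0.0, 383.5, 145.7] [0.57205302 0.3020031  0.098     ] [0.57699363 0.18722126 0.098     ] [0.62710681 0.24660659 0.098     ] [0.51493922 0.24236853 0.098     ]
```

The bowl holds exactly four and is centred. But the fifth ingot fell from the lip during the transfer and now lies on the bench against the tray's left side, at about (0.595,-0.16). I'll take the scoop up again and fetch it.

Call:
send_rows([
  {"offset":[1,15,0],"yaw":0},
  {"offset":[1,35,0],"yaw":0},
  {"offset":[1,45,0],"yaw":0},
  {"offset":[1,45,0],"yaw":0},
  {"offset":[1,45,0],"yaw":0},
  {"offset":[1,38,0],"yaw":0},
  {"offset":[0,20,0],"yaw":0},
  {"offset":[0,5.5,0],"yaw":0},
  {"offset":[0,0,0],"yaw":0},
  {"offset":[0,0,0],"yaw":0},
], hand=0.5)

```text
time: 40.45
tool_pos: [0.4826, -0.0118, 0.2382]
tool_rot: [-3.141, 0.0, 0.045]
contact_force: [-0.5, 0.2, 0.1]
opening: 0.0461
grip_force: 0.0
```

Call:
send_rows([
  {"offset":[0,1,20],"yaw":0},
  {"offset":[0,0.5,35],"yaw":0},
  {"offset":[0,0,40],"yaw":0},
  {"offset":[0,0,35],"yaw":0},
  {"offset":[0,0,22],"yaw":0},
  {"offset":[0,0,13],"yaw":0},
  {"offset":[0,0,8],"yaw":0},
  {"offset":[0,0,0],"yaw":0},
])

```text
time: 41.25
tool_pos: [0.4825, -0.0128, 0.0645]
tool_rot: [-3.141, 0.002, 0.046]
contact_force: [0.7, -0.1, 0.4]
opening: 0.0458
grip_force: 0.0
```

Call:
send_rows([
  {"offset":[0,0,0],"yaw":0},
  {"offset":[0,0,0],"yaw":0},
  {"offset":[0,0,0],"yaw":0},
  {"offset":[0,0,0],"yaw":0},
  {"offset":[0,0,0],"yaw":0},
  {"offset":[0,0,0],"yaw":0},
], hand=1, squeeze=60)

```text
time: 41.85
tool_pos: [0.4831, -0.0138, 0.0655]
tool_rot: [3.141, -0.001, 0.045]
contact_force: [0.3, -0.1, 3.0]
opening: 0.0134
grip_force: 60.0
```

Call:
send_rows([
  {"offset":[0,0,-10],"yaw":0},
  {"offset":[0,0,-20],"yaw":0.05},
  {"offset":[0,0,-25],"yaw":0.14},
  {"offset":[0,0,-10],"yaw":0.14},
  {"offset":[0,0,0],"yaw":0.14},
  {"offset":[0,0,0],"yaw":0.14},
  {"offset":[0,0,0],"yaw":0.14},
  {"offset":[0,0,0],"yaw":0.14},
  {"offset":[0,0,0],"yaw":0.14},
  {"offset":[0,0,0],"yaw":0.14},
  {"offset":[0,0,0],"yaw":0.14},
  {"offset":[0,0,0],"yaw":0.14},
  {"offset":[0,0,0],"yaw":0.09},
  {"offset":[0,-20,0],"yaw":0},
  {"offset":[0,-35,0],"yaw":0},
  {"offset":[2,-30,0],"yaw":0},
  {"offset":[1,-13,0],"yaw":0},
  {"offset":[0,0,0],"yaw":0},
  {"offset":[0,0,0],"yaw":0},
])

```text
time: 43.75
tool_pos: [0.5799, -0.0091, 0.13]
tool_rot: [3.14, 0.0, -1.495]
contact_force: [-0.5, 0.1, -1.1]
opening: 0.0137
grip_force: 60.0
```

Run:
```python
from h import *
np.set_printoptions(linewidth=220)
i=camera_info('wrist'); a=read_camera('wrist'); save('w32',a); s=status.observe(); print(s['time'],s['tool_pos'],s['tool_rot'],s['qpos'][5])
for l,z in(('ing0',.006),('scoop_pan',.06)):
  for r in models.regions_of('wrist',l)[:6]:
    ys,xs=np.nonzero(r['mask']); e=r['extent']; print(l,round(r['conf'],2),len(xs),[round(float(x)) for x in e],ray('wrist',xs.mean(),ys.mean(),z,i)[:2].round(3))
u,v=map(int,proj('wrist',(.595,-.16,.006),i)); print(u,v, proj('wrist',(.595,-.175,.003),i))
g=cv2.cvtColor(a,cv2.COLOR_RGB2GRAY); print(g[max(0,v-30):v+20:3,u-44:u+44:4])
```

```text
43.8 [ 0.57974505 -0.00912945  0.13012874] [ 3.14015136e+00  2.38074460e-04 -1.49514074e+00] 2.9181351197468945
ing0 0.62 200 [303, 1, 320, 12] [ 0.596 -0.159]
scoop_pan 0.96 1401 [607, 21, 640, 104] [ 0.401 -0.13 ]
314 6 [316.09499183 -15.68624566]
[[ 81  81  83  85  84  82  83  84  83  93 103 108 108 104 120 121 141 144 144 159 168 167]
 [ 80  81  84  86  83  80  82  85  81  94 102 103  99  82  82  83  82  85  85  86  86  86]
 [ 81  81  83  86  83  82  85  87  83  82 129 142  94  83  84  82  82  83  87  88  87  87]
 [ 98 100  93  94  93  98 104 104 102  74  89 111  68  93  88  87  85 102 103 101  96  97]
 [107 121 109 109 101 100 102 104 105 101  71  68  86 102 105 105 104 105 104 103 104 105]
 [140 164 163 161 156 153 156 139 139 139 109 106 108 154 159 149 139 139 123 112 114 109]
 [163 167 165 161 162 162 164 164 162 161 158 152 159 164 164 165 160 164 164 162 164 161]
 [161 165 167 163 162 167 165 167 164 161 159 156 160 163 162 161 159 165 164 159 164 162]
 [162 162 166 163 163 166 164 166 163 163 162 162 165 165 163 163 165 168 165 162 166 164]]
```

Call:
send_rows([
  {"offset":[0,0,15],"yaw":0},
  {"offset":[0,0,20],"yaw":0},
  {"offset":[0,0,15],"yaw":0},
  {"offset":[0,0,8],"yaw":0},
  {"offset":[0,0,4],"yaw":0},
  {"offset":[0,0,2],"yaw":0},
  {"offset":[0,0,1],"yaw":0},
  {"offset":[0,0,0.5],"yaw":0},
  {"offset":[0,0,0],"yaw":0},
])

```text
time: 44.8
tool_pos: [0.5812, -0.0092, 0.0656]
tool_rot: [-3.14, -0.0, -1.495]
contact_force: [-1.7, 1.1, 3.6]
opening: 0.0135
grip_force: 60.0
```

Call:
send_rows([
  {"offset":[4,0,0.4],"yaw":0},
  {"offset":[5,0,0],"yaw":0},
  {"offset":[5,0,0],"yaw":0},
  {"offset":[5,0,0],"yaw":0},
  {"offset":[4,0,0],"yaw":0},
  {"offset":[4,0,0],"yaw":0},
  {"offset":[4,0,0],"yaw":0},
  {"offset":[3,0,0],"yaw":0},
  {"offset":[3,0,0],"yaw":0},
  {"offset":[2,0,0],"yaw":0},
  {"offset":[0,0,0],"yaw":0},
])

```text
time: 45.9
tool_pos: [0.5844, -0.0469, 0.0656]
tool_rot: [-3.14, 0.002, -1.495]
contact_force: [-1.7, 7.8, 6.6]
opening: 0.0136
grip_force: 60.0
```

Call:
send_rows([
  {"offset":[2,0,0],"yaw":0},
  {"offset":[2,0,0],"yaw":0},
  {"offset":[0,0,0],"yaw":0},
])

```text
time: 46.2
tool_pos: [0.5849, -0.0514, 0.0656]
tool_rot: [-3.139, 0.0, -1.495]
contact_force: [-0.1, 4.5, 6.6]
opening: 0.0139
grip_force: 60.0
```

Call:
send_rows([
  {"offset":[2,0,0],"yaw":0},
  {"offset":[1,0,0],"yaw":0},
  {"offset":[0,0,0],"yaw":0},
])

```text
time: 46.5
tool_pos: [0.5851, -0.0546, 0.0656]
tool_rot: [-3.139, 0.0, -1.495]
contact_force: [0.3, 4.6, 6.6]
opening: 0.0138
grip_force: 60.0
```

Run:
```python
from h import *
np.set_printoptions(linewidth=220)
i=camera_info('wrist'); a=read_camera('wrist'); save('w33',a); s=status.observe(); print(s['time'],s['tool_pos'],s['contact_force'])
for r in models.regions_of('wrist','ing0')[:4]:
    e=r['extent']; print(round(r['conf'],2),[round(float(x)) for x in e])
g=cv2.cvtColor(a,cv2.COLOR_RGB2GRAY); print(g[0:72:4,240:400:6])
```

```text
46.55 [ 0.58506913 -0.05455811  0.06556966] [0.22251845 4.14815191 7.05072074]
0.63 [301, 57, 319, 66]
0.5 [211, 0, 229, 10]
[[234 234 234 234 234 234 234 234 234 234 234 234 234 234 234 234 234 234 234 234 234 234 234 234 234 234 234]
 [234 234 234 234 234 233 234 234 234 234 234 234 234 234 234 234 234 234 234 234 234 234 234 234 234 234 234]
 [234 234 234 234 234 234 234 234 234 234 234 234 234 234 234 234 234 234 234 234 234 234 234 234 234 234 234]
 [234 234 234 234 233 234 234 234 234 234 234 234 234 234 234 234 234 234 234 234 234 234 234 234 234 234 234]
 [234 234 234 234 234 234 234 234 234 234 233 234 234 234 234 234 234 234 234 234 234 234 234 234 234 234 234]
 [234 234 233 234 234 234 234 234 234 234 234 234 234 234 234 234 234 234 234 234 234 234 234 234 233 234 234]
 [234 234 234 234 234 234 234 234 234 234 234 234 234 234 234 234 234 234 234 234 234 234 234 234 234 234 234]
 [234 234 234 234 234 234 234 234 234 234 233 233 234 234 234 234 234 234 234 234 234 234 234 234 234 234 234]
 [192 193 197 197 210 210 216 216 220 220 223 222 229 229 230 231 231 231 231 232 232 2
[... 323 characters left out ...]
 233 233 233 233 233 233 232 232]
 [234 233 234 233 233 233 233 233 233 233 233 233 233 232 233 233 233 233 233 233 233 233 233 233 233 234 233]
 [233 233 233 233 233 233 233 233 233 233 233 232 232 232 232 232 232 234 233 233 233 233 233 233 233 233 233]
 [101 103 111 111 121 116 137 137 151 151 168 168 182 188 189 195 195 205 205 217 218 227 227 228 228 228 229]
 [106 104  89  88  89  73 103 104 105 106 106  98 134 134 107 106 107 106 125 133 130 121  76  98  94  93  94]
 [110 110  89  88 123  79 116 123 108 107 107 106 136 112 115 112 107 107 107 108 134 130  76 112 112 109 108]
 [174 167 146 145 147  78 174 203 201 199 191 188 159 157 179 189 188 181 177 173 151 173  84 148 168 159 143]]
```

Call:
send_rows([
  {"offset":[1,0,1],"yaw":0},
  {"offset":[0,0,2],"yaw":0},
  {"offset":[-1,0,2],"yaw":0},
  {"offset":[-2,0,2],"yaw":0},
  {"offset":[-2,0,2],"yaw":0},
  {"offset":[-2,0,2],"yaw":0},
  {"offset":[-2,0,2],"yaw":0},
  {"offset":[0,0,0],"yaw":0},
], squeeze=25)

```text
time: 47.4
tool_pos: [0.5847, -0.0463, 0.0531]
tool_rot: [-3.139, 0.0, -1.495]
contact_force: [-2.2, 6.1, 11.0]
opening: 0.0139
grip_force: 25.0
```

Run:
```python
from h import *
s=status.observe(); a=read_camera('wrist'); save('w34',a); print(s['time'],s['tool_pos'],s['contact_force'])
for l in('ing0','scoop_pan'):
  for r in models.regions_of('wrist',l)[:4]:
    e=r['extent']; print(l,round(r['conf'],2),[round(float(x)) for x in e])
```

```text
47.4 [ 0.58466179 -0.04627752  0.05312903] [-2.16596631  6.1424776  10.95367693]
ing0 0.89 [300, 32, 324, 48]
ing0 0.73 [99, 310, 179, 329]
scoop_pan 0.92 [258, 28, 387, 330]
```

Call:
send_rows([
  {"offset":[-2,0,2],"yaw":0},
  {"offset":[-2,0,2],"yaw":0},
  {"offset":[-2,0,2],"yaw":0},
  {"offset":[-2,0,2],"yaw":0},
  {"offset":[-2,0,0],"yaw":0},
  {"offset":[0,0,0],"yaw":0},
])

```text
time: 48.15
tool_pos: [0.584, -0.0377, 0.0444]
tool_rot: [-3.139, -0.001, -1.495]
contact_force: [-0.1, -1.2, 4.3]
opening: 0.0135
grip_force: 25.0
```

Run:
```python
from h import *
s=status.observe(); a=read_camera('wrist'); save('w35',a); print(s['time'],s['tool_pos'],s['contact_force'])
for l in('ing0','scoop_pan'):
  for r in models.regions_of('wrist',l)[:4]:
    e=r['extent']; print(l,round(r['conf'],2),[round(float(x)) for x in e])
```

```text
48.15 [ 0.5840117  -0.03772758  0.04437744] [-0.10820654 -1.15698173  4.28735569]
ing0 0.66 [294, 4, 323, 34]
scoop_pan 0.84 [248, 4, 391, 327]
```

Call:
send_rows([
  {"offset":[0,0,0],"yaw":0},
  {"offset":[-2,0,-2],"yaw":0},
  {"offset":[-5,0,-4],"yaw":0},
  {"offset":[-9,0,-4],"yaw":0},
  {"offset":[-14,0,0],"yaw":0},
  {"offset":[0,0,0],"yaw":0},
  {"offset":[0,0,0],"yaw":0},
], squeeze=60)

```text
time: 49.0
tool_pos: [0.5804, -0.0064, 0.0531]
tool_rot: [3.141, -0.0, -1.494]
contact_force: [-0.2, -1.0, -1.4]
opening: 0.0135
grip_force: 60.0
```

Run:
```python
from h import *
s=status.observe(); a=read_camera('wrist'); save('w36',a); print(s['time'],s['tool_pos'],s['contact_force'],s['qpos'][5])
for l in('ing0','scoop_pan'):
  for r in models.regions_of('wrist',l)[:4]:
    e=r['extent']; print(l,round(r['conf'],2),[round(float(x)) for x in e])
```

```text
49.0 [ 0.58044763 -0.00640295  0.05312766] [-0.21086114 -0.97581919 -1.41642473] 2.921671366480412
ing0 0.86 [296, 71, 323, 101]
scoop_pan 0.96 [247, 0, 391, 330]
```

Call:
send_rows([
  {"offset":[0,0,-8],"yaw":0},
  {"offset":[0,0,-20],"yaw":0},
  {"offset":[0,0,-25],"yaw":0},
  {"offset":[0,0,-25],"yaw":0},
  {"offset":[0,0,-16],"yaw":0},
  {"offset":[3,0,-8],"yaw":0},
  {"offset":[8,0,0],"yaw":0},
  {"offset":[16,0,0],"yaw":0},
  {"offset":[22,0,0],"yaw":0},
  {"offset":[24,0,0],"yaw":0},
  {"offset":[21,0,0],"yaw":0},
  {"offset":[14,0,0],"yaw":0},
  {"offset":[8,0,0],"yaw":0},
  {"offset":[3,0,0],"yaw":0},
  {"offset":[0,0,0],"yaw":0},
])

```text
time: 50.65
tool_pos: [0.5895, -0.1259, 0.155]
tool_rot: [3.141, 0.0, -1.495]
contact_force: [-0.7, 0.1, -1.7]
opening: 0.0132
grip_force: 60.0
```

Call:
send_rows([
  {"offset":[0,0,0],"yaw":0},
  {"offset":[0,0,0],"yaw":0},
], squeeze=7)

```text
time: 50.85
tool_pos: [0.5897, -0.1251, 0.1554]
tool_rot: [-3.142, 0.0, -1.494]
contact_force: [-1.2, 0.3, -1.8]
opening: 0.014
grip_force: 7.0
```

Call:
send_rows([
  {"offset":[0,0,0],"yaw":0},
  {"offset":[0,0,0],"yaw":0},
], squeeze=4.5)

```text
time: 51.05
tool_pos: [0.5897, -0.1255, 0.1554]
tool_rot: [-3.141, -0.0, -1.495]
contact_force: [-0.5, 1.1, -1.4]
opening: 0.0137
grip_force: 4.5
```

Run:
```python
from h import *
s=status.observe(); a=read_camera('wrist'); save('w37',a); print(s['time'],s['tool_pos'],s['contact_force'],s['qpos'][5])
for l in('ing0','scoop_pan'):
  for r in models.regions_of('wrist',l)[:5]:
    e=r['extent']; print(l,round(r['conf'],2),[round(float(x)) for x in e])
```

```text
51.05 [ 0.58973526 -0.12549922  0.15542679] [-0.49142595  1.11576996 -1.43950791] 2.7287038605542335
ing0 0.71 [282, 18, 296, 40]
ing0 0.65 [252, 119, 262, 132]
ing0 0.48 [302, 161, 322, 178]
scoop_pan 0.67 [270, 90, 370, 330]
scoop_pan 0.58 [552, 133, 640, 229]
```

Call:
send_rows([
  {"offset":[0,0,0],"yaw":0},
  {"offset":[0,0,0],"yaw":0},
  {"offset":[0,0,0],"yaw":0},
  {"offset":[0,0,0],"yaw":0},
], squeeze=3)

```text
time: 51.6
tool_pos: [0.5897, -0.126, 0.1553]
tool_rot: [-3.141, -0.0, -1.495]
contact_force: [-0.3, -0.7, -0.9]
opening: 0.0142
grip_force: 3.0
```

Call:
send_rows([
  {"offset":[0,0,0],"yaw":0},
  {"offset":[0,0,0],"yaw":0},
  {"offset":[0,0,0],"yaw":0},
], squeeze=20)

```text
time: 51.9
tool_pos: [0.5897, -0.1259, 0.1553]
tool_rot: [-3.142, -0.0, -1.495]
contact_force: [-0.0, 0.1, -0.6]
opening: 0.0137
grip_force: 20.0
```

Run:
```python
from h import *
s=status.observe(); i=camera_info('wrist');a=read_camera('wrist'); save('w38',a); print(s['time'],s['tool_pos'],s['contact_force'],s['qpos'][5])
for l in('ing0','scoop_pan'):
  for r in models.regions_of('wrist',l)[:5]:
    e=r['extent']; print(l,round(r['conf'],2),[round(float(x)) for x in e],ray('wrist',(e[0]+e[2])/2,(e[1]+e[3])/2,.009,i).round(3))
```

```text
51.9 [ 0.58970653 -0.12592926  0.15533935] [-0.0363623   0.13333647 -0.56412156] 2.728646084347229
ing0 0.74 [248, 118, 262, 132] [ 0.652 -0.187  0.009]
ing0 0.6 [305, 44, 319, 60] [ 0.606 -0.25   0.009]
ing0 0.57 [279, 21, 295, 39] [ 0.627 -0.265  0.009]
scoop_pan 0.9 [270, 108, 370, 328] [ 0.588 -0.105  0.009]
```

Call:
send_rows([
  {"offset":[-5,0,-5],"yaw":0},
  {"offset":[-15,0,-5],"yaw":0},
  {"offset":[-20,0,0],"yaw":0},
  {"offset":[-22,0,0],"yaw":0},
  {"offset":[-15,0,0],"yaw":0},
  {"offset":[-5,0,0],"yaw":-0.05},
  {"offset":[0,0,15],"yaw":-0.05},
  {"offset":[0,0,18],"yaw":0},
  {"offset":[0,0,10],"yaw":0},
  {"offset":[0,0,5],"yaw":0},
  {"offset":[0,0,0],"yaw":0},
], squeeze=60)

```text
time: 53.15
tool_pos: [0.5833, -0.0439, 0.1169]
tool_rot: [3.141, 0.0, -1.395]
contact_force: [-0.2, -0.2, -2.4]
opening: 0.0138
grip_force: 60.0
```

Call:
send_rows([
  {"offset":[0,0,4],"yaw":0},
  {"offset":[-4,0,4],"yaw":0},
  {"offset":[-5,0,4],"yaw":0},
  {"offset":[-5,0,4],"yaw":0},
  {"offset":[-4,0,4],"yaw":0},
  {"offset":[-4,0,4],"yaw":0},
  {"offset":[-4,0,4],"yaw":0},
  {"offset":[-3,0,4],"yaw":0},
  {"offset":[-3,0,4],"yaw":0},
  {"offset":[-3,0,4],"yaw":0},
  {"offset":[-3,0,4],"yaw":0},
  {"offset":[-2,0,4],"yaw":0},
  {"offset":[0,0,0],"yaw":0},
], squeeze=8)

```text
time: 54.45
tool_pos: [0.5761, -0.0044, 0.0686]
tool_rot: [3.141, 0.0, -1.395]
contact_force: [0.9, -0.4, -0.9]
opening: 0.014
grip_force: 8.0
```

Call:
send_rows([
  {"offset":[-1,0,2],"yaw":0},
  {"offset":[0,0,2],"yaw":0},
  {"offset":[0,0,1],"yaw":0},
  {"offset":[0,0,0.5],"yaw":0},
  {"offset":[0,0,0],"yaw":0},
])

```text
time: 54.95
tool_pos: [0.5763, -0.0037, 0.064]
tool_rot: [3.142, 0.0, -1.395]
contact_force: [-0.9, 2.1, 2.9]
opening: 0.0141
grip_force: 8.0
```

Call:
send_rows([
  {"offset":[0,0,0.7],"yaw":0},
  {"offset":[0,0,0.5],"yaw":0},
  {"offset":[0,0,0],"yaw":0},
])

```text
time: 55.25
tool_pos: [0.5762, -0.0033, 0.0632]
tool_rot: [-3.141, 0.001, -1.395]
contact_force: [-2.3, 4.7, 6.8]
opening: 0.0141
grip_force: 8.0
```

Call:
send_rows([
  {"offset":[0,0,0],"yaw":0},
  {"offset":[0,0,0],"yaw":0},
  {"offset":[0,0,0],"yaw":0},
  {"offset":[0,0,0],"yaw":0},
  {"offset":[0,0,0],"yaw":0},
  {"offset":[0,0,0],"yaw":0},
  {"offset":[0,0,-5],"yaw":0},
  {"offset":[0,0,-15],"yaw":0},
  {"offset":[0,0,-25],"yaw":0},
  {"offset":[0,0,-30],"yaw":0},
  {"offset":[0,0,-30],"yaw":0},
  {"offset":[0,0,-30],"yaw":0},
  {"offset":[0,0,-30],"yaw":0},
  {"offset":[0,0,-5],"yaw":0},
  {"offset":[0,0,0],"yaw":0},
  {"offset":[0,0,0],"yaw":0},
], hand=0)

```text
time: 56.85
tool_pos: [0.5757, -0.0037, 0.2314]
tool_rot: [3.14, 0.001, -1.395]
contact_force: [0.0, -0.6, -1.0]
opening: 0.092
grip_force: 0.0
```

Run:
```python
from h import *
i=camera_info('wrist'); a=read_camera('wrist'); save('w39',a); s=status.observe(); print(s['time'],s['tool_pos'])
for l,z in(('ing0',.009),('scoop_pan',.01),('tray',.02)):
  for r in models.regions_of('wrist',l)[:5]:
    e=r['extent']; print(l,round(r['conf'],2),[round(float(x)) for x in e],ray('wrist',(e[0]+e[2])/2,(e[1]+e[3])/2,z,i).round(3))
# expected scoop corners if flat: lip L/R, back wall top L/R
G=np.array([.576,-.0035]); y=-1.395+.02; M=np.array([[np.cos(y),-np.sin(y)],[np.sin(y),np.cos(y)]])
for P in((.121,.03,.001),(.121,-.03,.001),(.051,.031,.024),(.051,-.031,.024)): print(proj('wrist',np.r_[G+M@np.array(P[:2]),P[2]],i).round(1))
```

```text
56.9 [ 0.57557325 -0.00366902  0.23105146]
scoop_pan 0.91 [530, 35, 639, 127] [ 0.311 -0.162  0.01 ]
scoop_pan 0.56 [290, 76, 351, 241] [ 0.579 -0.029  0.01 ]
tray 0.75 [249, 0, 474, 49] [ 0.562 -0.17   0.02 ]
[289.6  71.6]
[344.   70.4]
[289.8 137.9]
[346.5 136.6]
```

```bash
python3 -c "
from h import *
print(ticket.hand_in())"
```

```text
the job is handed in; nothing more can be done
None
```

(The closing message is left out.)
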